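# Change over the code-reader jig: release, unload, reload and lock with the pin spanner

## Task

The red-capped module clamped in the code-reader jig has been read: open its lock ring with the pin spanner, turning it anticlockwise back to its stop, and stand the module upright in the blue outgoing tray. Stand every other sensor module upright in a free station of the jig, with its code label squarely facing the reader bar, and lock it in with the spanner by turning its ring clockwise to its stop; turn rings only with both pins of the spanner in their holes. Finish by laying the spanner flat back on its pad, the way it lay, and leave the tape rolls and the dish of screws where they are.

Things in the scene. Friction and masses are not known exactly. Their poses are not given: they have to be found in the camera images.
- jig: code-reader jig, fixed: base 36 mm high, x -67..117, y -150..150 mm; three stations (seat in a steel lock ring) at x 0, y -90, 0, 90. Reader bar (dark, yellow top) along +x edge: x 66..112, 105 mm high, red window facing -x to the seats. Origin on the bench under the axis of station 2, z up, -x side towards the robot. A microscope head hangs 0.14 m up, left of it, at world (0.58, -0.12)
- seat1 (a point): centre of the seat floor of station 1, 36 mm above the bench, on the axis of ring 1 (jig y = -90 mm); the seat is round, 54 mm wide, and walled up to the ring's top face, 22 mm above the seat floor
- seat2 (a point): centre of the seat floor of station 2, 36 mm above the bench, on the axis of ring 2 (jig y = 0 mm); the seat is round, 54 mm wide, and walled up to the ring's top face, 22 mm above the seat floor
- seat3 (a point): centre of the seat floor of station 3, 36 mm above the bench, on the axis of ring 3 (jig y = 90 mm); the seat is round, 54 mm wide, and walled up to the ring's top face, 22 mm above the seat floor
- aim1 (a point): point 19 mm from the axis of station 1 straight towards the reader bar (jig +x), 48 mm above the seat floor: where the code of a module stands when it faces the reader squarely
- aim2 (a point): point 19 mm from the axis of station 2 straight towards the reader bar (jig +x), 48 mm above the seat floor: where the code of a module stands when it faces the reader squarely
- aim3 (a point): point 19 mm from the axis of station 3 straight towards the reader bar (jig +x), 48 mm above the seat floor: where the code of a module stands when it faces the reader squarely
- ring1 (a joint): lock ring of station 1, rad: 0 open, 0.8 at the stop = locked, growing clockwise from above; starts at 0 to 0.12, stays put (friction 0.22 N m), drives two brass jaws in over a module's flange. 84 mm across, 54 inside, 8 thick, top 58 mm above the bench. Two through holes 11 wide, 34.5 mm from the axis; a spanner in them has its handle along jig angle pi + 0.7 - value, the holes square to it
- ring2 (a joint): lock ring of station 2, rad: 0 open, 0.8 at the stop = locked, growing clockwise from above; starts locked, stays put (friction 0.22 N m), drives two brass jaws in over a module's flange. 84 mm across, 54 inside, 8 thick, top 58 mm above the bench. Two through holes 11 wide, 34.5 mm from the axis; a spanner in them has its handle along jig angle pi + 0.7 - value, the holes square to it
- ring3 (a joint): lock ring of station 3, rad: 0 open, 0.8 at the stop = locked, growing clockwise from above; starts at 0 to 0.12, stays put (friction 0.22 N m), drives two brass jaws in over a module's flange. 84 mm across, 54 inside, 8 thick, top 58 mm above the bench. Two through holes 11 wide, 34.5 mm from the axis; a spanner in them has its handle along jig angle pi + 0.7 - value, the holes square to it
- module1: sensor module (blue cap), may be absent: upright hollow barrel 38 mm wide, 72 mm tall (small brass socket on top, look only), heavy steel foot flange 48 mm wide, 8 mm thick; about 0.16 kg. Origin: centre of its underside, z up; the white code label is on its +x side, and a white index line on the cap points to that side
- code1 (a point): centre of the code label of module 1, on the barrel's surface 19 mm from the axis on the module's +x side, 48 mm above its underside
- module2: sensor module (orange cap), may be absent: upright hollow barrel 38 mm wide, 72 mm tall (small brass socket on top, look only), heavy steel foot flange 48 mm wide, 8 mm thick; about 0.16 kg. Origin: centre of its underside, z up; the white code label is on its +x side, and a white index line on the cap points to that side
- code2 (a point): centre of the code label of module 2, on the barrel's surface 19 mm from the axis on the module's +x side, 48 mm above its underside
- module3: sensor module (green cap), may be absent: upright hollow barrel 38 mm wide, 72 mm tall (small brass socket on top, look only), heavy steel foot flange 48 mm wide, 8 mm thick; about 0.16 kg. Origin: centre of its underside, z up; the white code label is on its +x side, and a white index line on the cap points to that side
- code3 (a point): centre of the code label of module 3, on the barrel's surface 19 mm from the axis on the module's +x side, 48 mm above its underside
- spanner: pin spanner, 0.16 kg: C-shaped head, radius 34.5, 12 wide, 6 mm thick, open to +x so that it comes down round a standing module; at its ends, y = +34.5 and -34.5 mm, tapered pins 6 mm thick point 8 mm down. Red handle x -132..-60, 20 wide, z 0..26 mm. Origin midway between the pin tips, z up; lies flat with its origin on the surface; fully engaged, origin on the ring axis 50 mm above the bench
- spanner_grip (a point): middle of the spanner's red handle: 96 mm from the spanner's origin along its -x and 13 mm above the level of the pin tips; the place to grip it
- tool_pad: the spanner's pad: dark grey foam mat fixed on the bench, x -148..58, y -58..58 mm about its origin, which lies where the spanner's head belongs, 1 mm above the bench; its top is 9 mm higher. The spanner lies on it with its handle along the pad's -x. To its right a black iron lead arches over: near world y -0.03 it is 0.09 m up at x 0.52, 0.24 m at x 0.66
- finished: the sensor module already read (red cap), same shape and size as the others; it starts clamped in station 2 of the jig. Origin: centre of its underside, z up
- out_tray: blue outgoing tray, fixed: open box 84 x 78 mm (x, y), 18 mm high, wall and floor 4 mm; origin: centre of its underside on the bench, z up. Empty at the start
- kapton: roll of orange tape lying flat, 60 x 60 x 10 mm, a bystander
- mask_tape: roll of cream masking tape lying flat, 84 x 84 x 18 mm, a bystander
- screw_dish: small steel dish of screws, 70 x 70 x 16 mm, a bystander

How it is judged:
On the way, in this order (a step that is already met when the one before it is completed fails the run):
1. the spanner, both pins in the holes, has turned the ring of the finished module back to open (value of joint ring2 below 0.15 rad and horizontal distance between spanner and seat2 below 0.006 m and z of spanner in the frame of jig below 0.055 m), for 0.1 s.
2. the finished module stands in the outgoing tray (x of finished in the frame of out_tray between -0.02 and 0.02 m and y of finished in the frame of out_tray between -0.02 and 0.02 m and z of finished in the frame of out_tray below 0.012 m and angle between finished's own z axis and vertical below 0.12 rad), for 0.2 s.
At the end, for the whole second after the job is handed in: Each new module stands upright on a seat (within 6 mm of its centre), its code within 10 mm of that station's facing point (some 25 degrees), that ring at 0.70 rad or more; the finished module stands in the tray; the spanner lies flat and still on its pad, head and handle at their own ends (all of step 2 and ((horizontal distance between module1 and seat1 below 0.006 m and z of module1 in the frame of jig below 0.04 m and angle between module1's own z axis and vertical below 0.12 rad and distance between code1 and aim1 below 0.01 m and value of joint ring1 above 0.7 rad) or (horizontal distance between module1 and seat2 below 0.006 m and z of module1 in the frame of jig below 0.04 m and angle between module1's own z axis and vertical below 0.12 rad and distance between code1 and aim2 below 0.01 m and value of joint ring2 above 0.7 rad) or (horizontal distance between module1 and seat3 below 0.006 m and z of module1 in the frame of jig below 0.04 m and angle between module1's own z axis and vertical below 0.12 rad and distance between code1 and aim3 below 0.01 m and value of joint ring3 above 0.7 rad)) and ((horizontal distance between module2 and seat1 below 0.006 m and z of module2 in the frame of jig below 0.04 m and angle between module2's own z axis and vertical below 0.12 rad and distance between code2 and aim1 below 0.01 m and value of joint ring1 above 0.7 rad) or (horizontal distance between module2 and seat2 below 0.006 m and z of module2 in the frame of jig below 0.04 m and angle between module2's own z axis and vertical below 0.12 rad and distance between code2 and aim2 below 0.01 m and value of joint ring2 above 0.7 rad) or (horizontal distance between module2 and seat3 below 0.006 m and z of module2 in the frame of jig below 0.04 m and angle between module2's own z axis and vertical below 0.12 rad and distance between code2 and aim3 below 0.01 m and value of joint ring3 above 0.7 rad)) and ((horizontal distance between module3 and seat1 below 0.006 m and z of module3 in the frame of jig below 0.04 m and angle between module3's own z axis and vertical below 0.12 rad and distance between code3 and aim1 below 0.01 m and value of joint ring1 above 0.7 rad) or (horizontal distance between module3 and seat2 below 0.006 m and z of module3 in the frame of jig below 0.04 m and angle between module3's own z axis and vertical below 0.12 rad and distance between code3 and aim2 below 0.01 m and value of joint ring2 above 0.7 rad) or (horizontal distance between module3 and seat3 below 0.006 m and z of module3 in the frame of jig below 0.04 m and angle between module3's own z axis and vertical below 0.12 rad and distance between code3 and aim3 below 0.01 m and value of joint ring3 above 0.7 rad)) and x of spanner in the frame of tool_pad between -0.03 and 0.04 m and y of spanner in the frame of tool_pad between -0.04 and 0.04 m and x of spanner_grip in the frame of tool_pad between -0.145 and -0.04 m and y of spanner_grip in the frame of tool_pad between -0.055 and 0.055 m and z of spanner in the frame of tool_pad below 0.013 m and angle between spanner's own z axis and vertical below 0.1 rad and linear speed of spanner below 0.02 m/s); the robot touches nothing.
It fails at once if a lock ring is turned by anything but the spanner with both pins in its holes (((velocity of joint ring1 above 0.1 rad/s or velocity of joint ring1 below -0.1 rad/s) and not (horizontal distance between spanner and seat1 below 0.006 m and z of spanner in the frame of jig below 0.055 m)) or ((velocity of joint ring2 above 0.1 rad/s or velocity of joint ring2 below -0.1 rad/s) and not (horizontal distance between spanner and seat2 below 0.006 m and z of spanner in the frame of jig below 0.055 m)) or ((velocity of joint ring3 above 0.1 rad/s or velocity of joint ring3 below -0.1 rad/s) and not (horizontal distance between spanner and seat3 below 0.006 m and z of spanner in the frame of jig below 0.055 m)) or (contact force between the fingers and ring1 above 2 N and (velocity of joint ring1 above 0.02 rad/s or velocity of joint ring1 below -0.02 rad/s)) or (contact force between the fingers and ring2 above 2 N and (velocity of joint ring2 above 0.02 rad/s or velocity of joint ring2 below -0.02 rad/s)) or (contact force between the fingers and ring3 above 2 N and (velocity of joint ring3 above 0.02 rad/s or velocity of joint ring3 below -0.02 rad/s))).
It fails at once if a bystander (orange tape roll, masking tape, dish of screws) is shifted by more than 3 cm (distance of any of kapton, mask_tape, screw_dish from where it was at the start of the episode above 0.03 m).
Of module1, module2, module3 only 2 to 3 are there at a start; the rules pass over those that are not, and their reading is None.
At some moment in a run one of module1, module2, module3, spanner may be knocked a few centimetres aside while the robot is not near it.
It also fails if it takes over 210 s, if anything falls off the work surface, if the arm or the gripper's body presses on something with over 40 N, if the wrist force passes 120 N, or if a joint passes its speed limit or range.

## Robot

A 6-joint arm with a two-finger parallel gripper is mounted at the origin on a cart in front of the work surface, level with it; the furniture and walls round the work are solid. World frame = base frame: x ahead of the robot, y to its left, z up, the work surface at z = 0. Lengths are in m, angles in rad, forces in N, time in s.
With the tool pointing down it reaches from about 0.35 to 0.775 m from the base axis. Payload 5.5 kg.
Tool frame: the origin (TCP) lies on the centre line of the jaws, within the pads' length; the fingertips stand 11 mm ahead of it and the grasp point (between the pads) lies 8 mm behind it; z points along the fingers, y is the line along which they close (so a half turn about z gives the same grasp; the last joint's range is limited). The gripper opens to 85 mm and grips with 20 to 120 N. Pads are 22 mm wide; open, the fingers measure 114 mm over their backs; the gripper's body (76 mm by 85 mm) begins 54 mm behind the grasp point. The pads swing forward as they close: fully open they stand 13 mm farther back than shut.
Start: joints at [-1.242, 0.313, 0.046, 1.304, 0, 1.431], TCP at [0.26, -0.513, 0.242] pointing down, gripper open.
Joint ranges: [-2.76, 2.76], [-0.86, 1.69], [-1.03, 1.26], [-2.2, 2.34], [-1.47, 1.5], [-3.14, 3.14]. Speed limits (rad/s): [2.57, 2.57, 3.14, 3.14, 3.14, 3.14].

## Interface

Orientations are given as a 3x3 rotation matrix whose columns are the frame's x, y, z axes.
In Python, from workcell import arm gives the robot as it stands. The module is installed in compiled form; this text tells all that it offers.
- The arm moves only by the tool servo_tool, never from a script. Its argument "plan" is a list of rows, each a list of 7 numbers: the turn, a rotation vector about the world's x, y, z in rad, then the shift along the world's x, y, z in m, then the gripper command: -1 is fully open, 1 is shut, values between are in proportion. In form: [[wx, wy, wz, tx, ty, tz, jaw], ...]. A call has exactly 10 rows; each row shifts and turns the commanded pose from where the row before left it; what a row does not reach is not made up. A row lasts 1/8 s, in which the tool goes at most 62.5 mm and 10.7 degrees, less where a joint would pass 70% of its speed; a pose out of reach is approached as far as the arm can. A call with a gripper value outside its range is refused whole. The fingers move at their own pace and stop on an object; "newtons" is the grip in N (left out, the last holds). Time passes only in rows, so rows that do not move let the fingers close, or fill a call up. It gives the time, the measured TCP pose, the force, the opening and the grip force at its end, in the units of the state.
- arm.get_obs(): the state, without advancing time (a new reading comes with each control period).
- arm.camera(name): name is "scene" or "top" or "wrist"; returns the picture (420x560x3 uint8, blue, green, red); there is no depth.
- arm.camera_info(name): a dict with "K" (3x3 intrinsics, pixels), "k1" (the pictures are not rectified: a ray, as slopes to the right and down, at radius r is drawn at 1 + k1 r^2 times it, then the intrinsics apply), "origin" and "attitude" of the camera in the world; the wrist camera has in their place "T_tool_cam" (4x4, takes a point from camera to tool coordinates, whose origin is the TCP and whose axes are the flange's). Camera axes: x right, y down, z forward; pixel columns grow to the right and rows downward; lengths in m; the calibration is good to about 2 mm. A picture is of the moment at which its call begins: read the wrist's pose just before it. camera_info takes no time and is no camera call.
- arm.sign_off(): hands the job in; it is judged then, once.
Trained networks look in the newest picture that a camera, given by its name, has taken for a name from the list of things; names that differ only in an ending like _2 or _b are one class to them, and where a whole thing is asked for, a point or a joint stands for the part that bears it (a point fixed in the world has none). Each returns a list of dicts, best first, with "conf" (0 to 1); they miss things now and then, are a little off and sometimes report something else, mostly with a low value. They report only what shows in the picture. A call takes as long as a camera call.
- arm.search_frame(camera, thing): "position" ([column, row] in pixels, amid what is visible of it).
The state is a dict: "time_s": time; "joint_positions": joint angles; "qvel": joint speeds; "joint_torque": joint torques, N m; "ee_pos": TCP position; "ee_rot": TCP orientation; "wrist_force": force on the tool from outside, world axes, zero at the start; "wrist_torque": the same for the moment, N m; "gripper_width": finger opening in m; "grip_force": force on a finger pad.
Only numpy, scipy, OpenCV 4.12 (cv2) and the standard library are available. Lean on these libraries where they do the work, as an engineer would, in place of code of your own. Each camera call takes 0.05 s, during which the arm holds its last target. There are 200 camera calls.

## Working session

There is one attempt and no reset: what is moved stays moved. The work goes in short steps, Python scripts to look and compute and a tool call to move; the robot and the scene stay as the last step left them, time stands still between calls to the robot, and variables do not carry over. Pictures are saved under pics/ and viewed, at most 14 in all, crops included, and the job is handed in when it is done.

Besides the shell and the picture viewer there is one more tool, called after "Request:" by a JSON object that holds its "api" and its "payload". servo_tool: Moves the arm, as the interface text tells. Its arguments: {"type":"object","properties":{"plan":{"type":"array","items":{"type":"array","items":{"type":"number"}}},"newtons":{"type":"number"}},"required":["plan"]}

```bash
mkdir -p pics
cat > h.py <<'E'
import numpy as np, cv2
from workcell import arm
def info(c): return arm.camera_info(c)
def campose(c,obs=None):
    i=info(c)
    if 'origin' in i: return np.array(i['origin']),np.array(i['attitude'])
    o=obs or arm.get_obs(); T=np.array(i['T_tool_cam']); R=np.array(o['ee_rot']); p=np.array(o['ee_pos'])
    return p+R@T[:3,3], R@T[:3,:3]
def ray(c,px,obs=None):
    i=info(c);K=np.array(i['K']);k1=i['k1'];o,A=campose(c,obs)
    d=np.array([(px[0]-K[0,2])/K[0,0],(px[1]-K[1,2])/K[1,1]]);u=d.copy()
    for _ in range(30): u=d/(1+k1*(u@u))
    return o,A@np.array([u[0],u[1],1])
def at_z(c,px,z,obs=None):
    o,d=ray(c,px,obs); return o+d*(z-o[2])/d[2]
def proj(c,P,obs=None):
    i=info(c);K=np.array(i['K']);o,A=campose(c,obs);q=A.T@(np.array(P)-o);u=q[:2]/q[2];u=u*(1+i['k1']*(u@u))
    return np.array([K[0,0]*u[0]+K[0,2],K[1,1]*u[1]+K[1,2]])
def find(c,t,n=3): return [(np.round(d['position'],1).tolist(),round(d['conf'],2)) for d in arm.search_frame(c,t)[:n]]
E
python3 - <<'E'
from h import *
for c in['scene','top']:
    cv2.imwrite(f'pics/{c}0.png',arm.camera(c))
    i=info(c); print(c,np.round(i['origin'],3),np.round(i['attitude'],3).tolist(),np.round(i['K'],1).tolist(),i['k1'])
i=info('wrist');print({k:np.round(v,4).tolist() for k,v in i.items()})
for t in ['jig','module1','module2','module3','finished','code1','spanner','spanner_grip','tool_pad','out_tray','ring1','kapton','mask_tape','screw_dish']:
    print(t,find('top',t),[ (p,np.round(at_z('top',p,.0),3).tolist()) for p,_ in find('top',t,1)], find('scene',t))
print(arm.get_obs())
E
```

```text
scene [-0.205  0.783  1.198] [[-0.704, -0.519, 0.485], [-0.71, 0.504, -0.491], [0.01, -0.69, -0.724]] [[461.7, 0.0, 281.3], [0.0, 461.7, 206.2], [0.0, 0.0, 1.0]] -0.03354130357222327
top [0.343 0.011 1.407] [[-0.029, -0.993, 0.118], [-0.999, 0.032, 0.02], [-0.024, -0.117, -0.993]] [[379.2, 0.0, 278.5], [0.0, 379.2, 207.3], [0.0, 0.0, 1.0]] -0.02581100003272289
{'K': [[307.814, 0.0, 277.9411], [0.0, 307.814, 210.4627], [0.0, 0.0, 1.0]], 'k1': -0.0368, 'T_tool_cam': [[-0.0003, -0.9569, -0.2905, 0.0754], [1.0, -0.0003, -0.0001, -0.0002], [0.0, -0.2905, 0.9569, -0.1326], [0.0, 0.0, 0.0, 1.0]]}
jig [([402.6, 189.8], 0.71)] [([402.6, 189.8], [0.561, -0.426, 0.0])] [([344.5, 157.1], 0.84)]
module1 [([221.9, 225.2], 0.54), ([207.4, 226.1], 0.45)] [([221.9, 225.2], [0.449, 0.253, 0.0])] [([235.0, 282.9], 0.8), ([254.5, 269.3], 0.78), ([343.1, 154.2], 0.47)]
module2 [([221.9, 225.2], 0.54), ([207.4, 226.1], 0.45)] [([221.9, 225.2], [0.449, 0.253, 0.0])] [([235.0, 282.9], 0.8), ([254.5, 269.3], 0.78), ([343.1, 154.2], 0.47)]
module3 [([221.9, 225.2], 0.54), ([207.4, 226.1], 0.45)] [([221.9, 225
[... 1639 characters left out ...]
+00]), 'qvel': array([-3.32456633e-04,  9.39021560e-05, -4.17698235e-04,  8.14521538e-04,
        1.09577087e-03,  1.15510309e-03]), 'joint_torque': array([ 5.43294926e-03, -4.80457127e+01,  2.98801374e+01,  3.64084990e-04,
        1.30941794e-04,  5.45691385e-07]), 'ee_pos': array([ 0.25982145, -0.51301187,  0.24232136]), 'ee_rot': array([[ 8.92094236e-01,  4.51849392e-01,  2.75190174e-05],
       [ 4.51849392e-01, -8.92094231e-01, -1.03442084e-04],
       [-2.21906860e-05,  1.04714538e-04, -9.99999994e-01]]), 'wrist_force': array([-0.27183763, -0.44794436, -0.11129199]), 'wrist_torque': array([ 0.00860424, -0.01742255, -0.02048024]), 'grip_force': 0.0, 'gripper_width': 0.08517189733177603}
```

View pictures.

```bash
python3 -c "
import cv2
a=cv2.imread('pics/top0.png')[120:290,120:460];cv2.imwrite('pics/t0c.png',cv2.resize(a,(800,400),interpolation=cv2.INTER_CUBIC))
a=cv2.imread('pics/scene0.png')[110:360,120:420];cv2.imwrite('pics/s0c.png',cv2.resize(a,(720,600),interpolation=cv2.INTER_CUBIC))"
```

```text
(no output)
```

View pics/t0c.png

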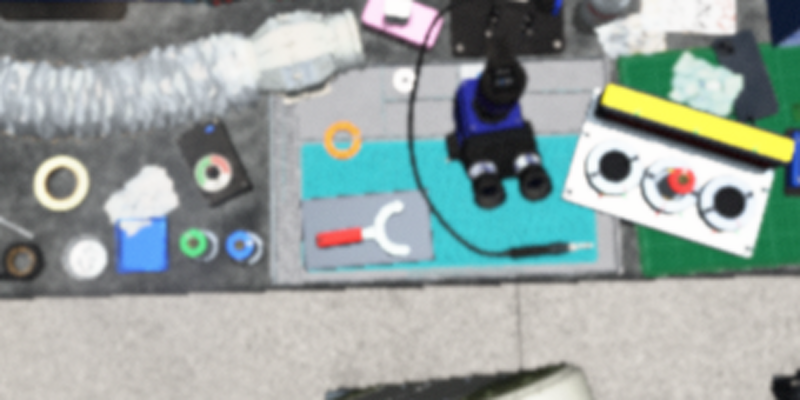

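View pics/s0c.png

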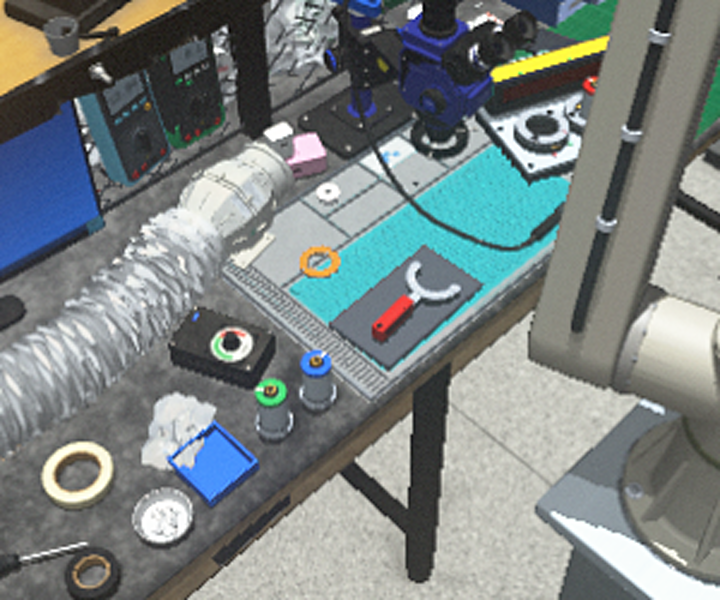

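Run:
```python
from h import *
g=lambda x,y,z:np.round(at_z('top',(120+x/2.353,120+y/2.353),z),3)[:2]
r3,r1=g(612,165,.058),g(728,203,.058);print('rings',r3,r1,(r3+r1)/2,np.linalg.norm(r3-r1),'yaw',np.arctan2(*( (r3-r1)*[-1,1])))
print('red',g(683,180,.108)); print('green',g(193,243,.072),'blue',g(240,245,.072),'tray',g(142,245,.018))
print('handle',g(317,240,.036),g(363,235,.036),'tips',g(396,205,.014),g(402,254,.014))
print('scope eyep',g(490,190,.3),g(538,190,.3),g(450,150,.3),'lead',g(415,140,.2),g(430,190,.1),g(490,250,.05),g(595,247,.02))
```

```text
rings [ 0.553 -0.328] [ 0.489 -0.499] [ 0.521  -0.4135] 0.18258422713914804 yaw -0.358129644717349
red [ 0.52  -0.417]
green [0.453 0.311] blue [0.448 0.24 ] tray [0.457 0.404]
handle [0.455 0.127] [0.46  0.056] tips [0.508 0.003] [ 0.43  -0.004]
scope eyep [ 0.489 -0.113] [ 0.487 -0.173] [ 0.541 -0.065] lead [ 0.575 -0.025] [ 0.518 -0.047] [ 0.43  -0.137] [ 0.431 -0.303]
```

Request:
{"api": "servo_tool", "payload": {"plan": [[0,0,0,0.04,0.015,0.005,-1],[0,0,0,0.04,0.02,0.005,-1],[0,0,0,0.04,0.02,0,-1],[0,0,0,0.04,0.02,0,-1],[0,0,0,0.04,0.015,0,-1],[0,0,0,0.04,0.01,0,-1],[0,0,0,0,0,0,-1],[0,0,0,0,0,0,-1],[0,0,0,0,0,0,-1],[0,0,0,0,0,0,-1]]}}

```text
time_s: 3.45
ee_pos: [0.4989, -0.4136, 0.2526]
ee_rot: [[0.893, 0.45, 0.0], [0.45, -0.893, -0.0], [-0.0, 0.0, -1.0]]
wrist_force: [0.1, -1.1, 0.6]
gripper_width: 0.0851
grip_force: 0.0
```

Run:
```python
from h import *
o=arm.get_obs();im=arm.camera('wrist');cv2.imwrite('pics/w1.png',im)
print(o['ee_pos'],o['joint_positions'])
for k in(1,2,3):
    import math
C=np.array([.521,-.4135])
print(find('wrist','ring1',4),find('wrist','finished',2))
for n,yy in((1,-.09),(2,0),(3,.09)):
    c=math.cos(-.358);s=math.sin(-.358);print(n,proj('wrist',[C[0]-s*yy,C[1]+c*yy,.058],o))
```

```text
[ 0.49885058 -0.4136033   0.25260793] [-8.15948350e-01  4.59566799e-01  2.86871006e-01  1.39784156e+00
 -1.42505539e-04  1.85840235e+00]
[([221.5, 76.6], 0.82), ([354.1, 243.8], 0.78)] [([288.7, 175.0], 0.88)]
1 [340.69480366 229.26242764]
2 [287.36369932 171.28316784]
3 [227.57842145 106.57208519]
```

View pics/w1.png

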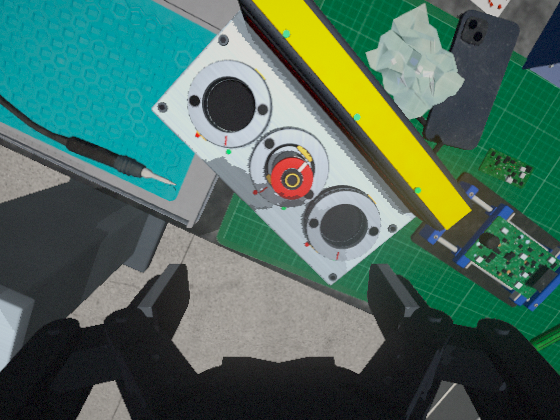

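```bash
cat >> h.py <<'E'
def blobs(im,box,th=60,amin=15,amax=400):
    x0,y0,x1,y1=box; g=cv2.cvtColor(im,cv2.COLOR_BGR2GRAY)[y0:y1,x0:x1]
    n,l,st,ce=cv2.connectedComponentsWithStats((g<th).astype(np.uint8))
    return [(np.round(ce[i]+[x0,y0],1).tolist(),int(st[i,4]),st[i,2:4].tolist()) for i in range(1,n) if amin<=st[i,4]<=amax]
E
python3 - <<'E'
from h import *
im=cv2.imread('pics/w1.png');o=arm.get_obs()
for b in blobs(im,(150,40,420,290),70,15,3000): print(b,np.round(at_z('wrist',b[0],.058,o)[:2],4), np.round(at_z('wrist',b[0],.036,o)[:2],4))
E
```

```text
([333.2, 112.0], 2623, [158, 179]) [ 0.5965 -0.427 ] [ 0.5986 -0.4303]
([378.3, 81.8], 497, [78, 95]) [ 0.6422 -0.4529] [ 0.6473 -0.4578]
([360.6, 41.3], 22, [7, 5]) [ 0.6658 -0.4184] [ 0.6724 -0.421 ]
([368.5, 43.5], 54, [9, 9]) [ 0.6676 -0.4262] [ 0.6744 -0.4293]
([374.8, 45.9], 18, [5, 6]) [ 0.6686 -0.4327] [ 0.6755 -0.4363]
([363.3, 52.0], 38, [8, 9]) [ 0.6588 -0.4256] [ 0.665  -0.4287]
([229.0, 103.7], 2189, [53, 55]) [ 0.5561 -0.3291] [ 0.5554 -0.3258]
([194.2, 100.4], 83, [10, 10]) [ 0.5433 -0.2963] [ 0.5417 -0.2907]
([161.5, 106.8], 24, [6, 5]) [ 0.5227 -0.2687] [ 0.5198 -0.2613]
([262.2, 109.3], 67, [9, 10]) [ 0.5663 -0.3615] [ 0.5663 -0.3603]
([268.8, 143.2], 65, [9, 10]) [ 0.539  -0.3825] [ 0.5371 -0.3827]
([274.8, 155.6], 107, [33, 31]) [ 0.5303 -0.3938] [ 0.5278 -0.3948]
([284.8, 175.1], 18, [7, 7]) [ 0.5165 -0.4127] [ 0.5132 -0.415 ]
([199.1, 215.7], 1163, [84, 80]) [ 0.4325 -0.348 ] [ 0.4235 -0.3459]
([309.0, 194.4], 32, [8, 8]) [ 0.5095 -0.4461] [ 0.5057 -0.4506]
([342.7, 231.9], 484, [44, 36]) [ 0.4882 -0.5012] [ 0.483  -0.5094]
([313.4, 222.6], 54, [8, 8]) [ 0.483  -0.4661] [ 0.4774 -0.4719]
([373.5, 230.8], 48, [8, 8]) [ 0.5052 -0.532 ] [ 0.5011 -0.5423]
([415.7, 236.0], 73, [9, 19]) [ 0.5217 -0.5791] [ 0.5187 -0.5926]
([235.8, 251.4], 58, [32, 15]) [ 0.4115 -0.4028] [ 0.4011 -0.4044]
([260.0, 262.0], 34, [17, 8]) [ 0.412  -0.4337] [ 0.4016 -0.4374]
([177.9, 279.4], 423, [27, 26]) [ 0.3466 -0.3559] [ 0.3318 -0.3543]
([377.6, 279.1], 432, [26, 26]) [ 0.4548 -0.5695] [ 0.4473 -0.5823]
([153.6, 280.8], 71, [11, 15]) [ 0.3313 -0.3303] [ 0.3155 -0.327 ]
([405.6, 282.4], 140, [21, 16]) [ 0.4662 -0.6025] [ 0.4595 -0.6175]
```

Request:
{"api": "servo_tool", "payload": {"plan": [[0,0,0.115,-0.03,0.04,0,-1],[0,0,0.115,-0.03,0.04,0,-1],[0,0,0.115,-0.03,0.04,0,-1],[0,0,0.115,-0.03,0.04,0,-1],[0,0,0.115,0,0.04,0,-1],[0,0,0.115,0,0.04,0,-1],[0,0,0.115,0,0.04,0,-1],[0,0,0.115,0,0.04,0,-1],[0,0,0.115,0,0.04,0,-1],[0,0,0.115,0,0.04,0,-1]]}}

```text
time_s: 4.85
ee_pos: [0.3796, -0.0119, 0.2527]
ee_rot: [[-0.051, 0.999, 0.001], [0.999, 0.051, -0.0], [-0.0, 0.001, -1.0]]
wrist_force: [0.6, 0.5, -0.3]
gripper_width: 0.085
grip_force: 0.0
```

Request:
{"api": "servo_tool", "payload": {"plan": [[0,0,0,0.02,0.025,0,-1],[0,0,0,0.02,0.025,0,-1],[0,0,0,0.02,0.02,0,-1],[0,0,0,0.02,0.02,0,-1],[0,0,0,0,0.0,-0.02,-1],[0,0,0,0,0.0,-0.02,-1],[0,0,0,0,0,0,-0.4],[0,0,0,0,0,0,-0.4],[0,0,0,0,0,0,-0.4],[0,0,0,0,0,0,-0.4]]}}

```text
time_s: 6.1
ee_pos: [0.4602, 0.0769, 0.213]
ee_rot: [[-0.048, 0.999, 0.001], [0.999, 0.048, 0.0], [-0.0, 0.001, -1.0]]
wrist_force: [0.4, 0.5, -0.3]
gripper_width: 0.0598
grip_force: 0.0
```

Run:
```python
from h import *
o=arm.get_obs();im=arm.camera('wrist');cv2.imwrite('pics/w2.png',im)
print(o['ee_pos'],o['ee_rot'][:,0],o['joint_positions'])
print(find('wrist','spanner',2),find('wrist','spanner_grip',2))
```

```text
[0.46018387 0.07692191 0.21304267] [-4.77767379e-02  9.98858038e-01 -6.12128707e-05] [-6.70230658e-03  1.15004928e-01 -2.78173391e-01  1.17621216e+00
  1.53867592e-05  1.51629906e+00]
[([280.3, 207.1], 0.61), ([274.9, 21.4], 0.54)] [([280.8, 208.6], 0.84)]
```

View pics/w2.png

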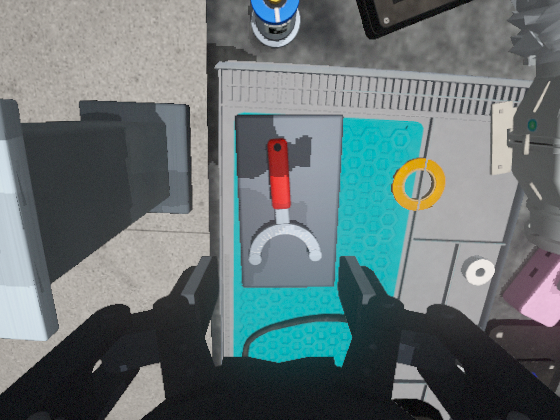

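```bash
cat >> h.py <<'E'
def spanner(im,o,zs,box=(0,0,560,420)):
    """red handle top face at zs+.026; returns centre xy of handle and direction (handle outward)"""
    x0,y0,x1,y1=box;h=cv2.cvtColor(im,cv2.COLOR_BGR2HSV)
    m=(((h[...,0]<8)|(h[...,0]>172))&(h[...,1]>150)&(h[...,2]>60)).astype(np.uint8)
    k=np.zeros_like(m);k[y0:y1,x0:x1]=m[y0:y1,x0:x1]
    n,l,st,ce=cv2.connectedComponentsWithStats(k);i=1+np.argmax(st[1:,4])
    c=max(cv2.findContours((l==i).astype(np.uint8),0,1)[0],key=cv2.contourArea)
    P=np.array([at_z('wrist',p[0],zs+.026,o)[:2] for p in c],np.float32)
    r=cv2.minAreaRect(P*1000); return r,st[i],P
E
python3 - <<'E'
from h import *
im=cv2.imread('pics/w2.png');o=arm.get_obs()
r,st,P=spanner(im,o,.010);print(r,st); b=cv2.boxPoints(r);print(b)
g=at_z
for p in((255,261),(316.5,256)): print(np.round(at_z('wrist',p,.024,o),4))
c=im[190:290,220:350];cv2.imwrite('pics/w2c.png',cv2.resize(c,None,fx=6,fy=6,interpolation=cv2.INTER_CUBIC))
E
```

```text
((461.1575622558594, 96.04742431640625), (19.26909637451172, 71.48687744140625), 6.638798236846924) [ 268  139   22   70 1240]
[[447.45532  130.43735 ]
 [455.7199    59.429806]
 [474.8598    61.6575  ]
 [466.5952   132.66504 ]]
[ 0.4388 -0.0075  0.024 ]
[0.5088 0.0021 0.024 ]
```

View pics/w2c.png

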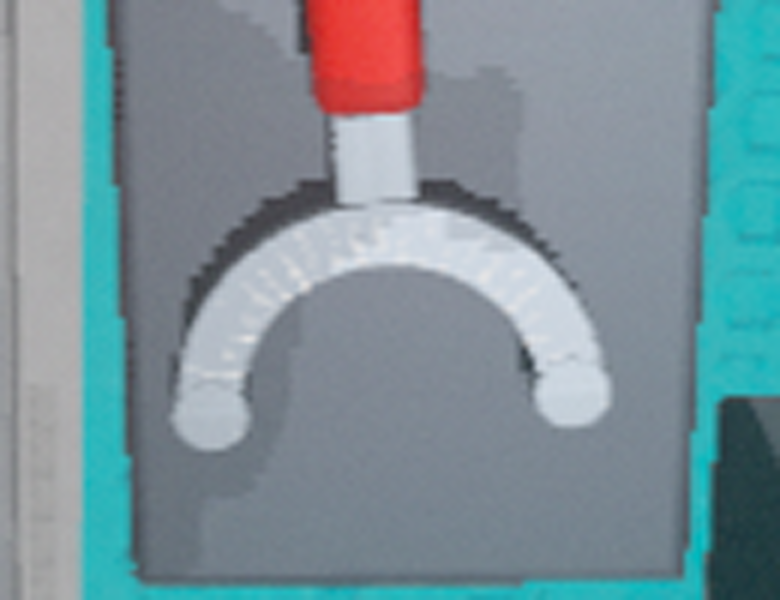

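Request:
{"api": "servo_tool", "payload": {"plan": [[0,0,0.073,0.001,0.019,0,-0.4],[0,0,0,0,0,-0.03,-0.4],[0,0,0,0,0,-0.03,-0.4],[0,0,0,0,0,-0.03,-0.4],[0,0,0,0,0,-0.03,-0.4],[0,0,0,0,0,-0.025,-0.4],[0,0,0,0,0,-0.015,-0.4],[0,0,0,0,0,-0.01,-0.4],[0,0,0,0,0,0,-0.4],[0,0,0,0,0,0,-0.4]]}}

```text
time_s: 7.5
ee_pos: [0.4614, 0.096, 0.0429]
ee_rot: [[-0.121, 0.993, 0.001], [0.993, 0.121, 0.0], [-0.0, 0.001, -1.0]]
wrist_force: [0.3, -0.4, -0.0]
gripper_width: 0.0597
grip_force: 0.0
```

Run:
```python
from h import *
o=arm.get_obs();im=arm.camera('wrist');cv2.imwrite('pics/w3.png',im)
print(o['ee_pos'],np.arctan2(*o['ee_rot'][[1,0],0]),o['wrist_force'])
r,st,P=spanner(im,o,.010);print(r,st)
```

```text
[0.46135821 0.0960171  0.04292114] 1.6918070593245604 [ 0.3348592  -0.38698055 -0.03384731]
((461.44549560546875, 98.13710021972656), (19.221424102783203, 74.64620208740234), 6.553781509399414) [ 257  196   40  135 4837]
```

Request:
{"api": "servo_tool", "payload": {"plan": [[0,0,0,0,0,-0.01,-0.4],[0,0,0,0,0,-0.007,-0.4],[0,0,0,0,0,0,1],[0,0,0,0,0,0,1],[0,0,0,0,0,0,1],[0,0,0,0,0,0,1],[0,0,0,0,0,0,1],[0,0,0,0,0,0,1],[0,0,0,0,0,0,1],[0,0,0,0,0,0,1]], "newtons": 80}}

```text
time_s: 8.8
ee_pos: [0.461, 0.096, 0.0256]
ee_rot: [[-0.121, 0.993, 0.001], [0.993, 0.121, 0.0], [-0.0, 0.001, -1.0]]
wrist_force: [-1.2, -0.1, 5.3]
gripper_width: 0.0178
grip_force: 79.2
```

Request:
{"api": "servo_tool", "payload": {"plan": [[0,0,0,0,0,0.02,1],[0,0,0,0,0,0.02,1],[0,0,0,-0.02,0,0.03,1],[0,0,0,-0.02,0,0.03,1],[0,0,0,-0.02,0,0.03,1],[0,0,0,-0.02,0,0.03,1],[0,0,0,0,-0.045,0.005,1],[0,0,0,0,-0.045,0.005,1],[0,0,0,0,-0.045,0.005,1],[0,0,0,0,-0.045,0.005,1]]}}

```text
time_s: 10.05
ee_pos: [0.3803, -0.0852, 0.205]
ee_rot: [[-0.121, 0.993, -0.0], [0.993, 0.121, 0.0], [0.0, -0.0, -1.0]]
wrist_force: [1.6, -0.4, -0.6]
gripper_width: 0.0185
grip_force: 78.5
```

Request:
{"api": "servo_tool", "payload": {"plan": [[0,0,0,0,-0.045,0,1],[0,0,0,0,-0.045,0,1],[0,0,0,0,-0.045,0,1],[0,0,0.168,0.009,-0.025,0,1],[0,0,0.168,0.009,-0.025,0,1],[0,0,0.168,0.009,-0.025,0,1],[0,0,0.168,0.009,-0.025,0,1],[0,0,0.168,0.01,-0.025,0,1],[0,0,0.168,0.01,-0.025,0,1],[0,0,0,0,0,0,1]]}}

```text
time_s: 11.3
ee_pos: [0.4369, -0.3704, 0.204]
ee_rot: [[-0.903, 0.429, -0.001], [0.429, 0.903, 0.001], [0.001, 0.0, -1.0]]
wrist_force: [-0.0, 0.6, -1.2]
gripper_width: 0.0184
grip_force: 78.5
```

Run:
```python
from h import *
o=arm.get_obs();im=arm.camera('wrist');cv2.imwrite('pics/w4.png',im)
print(o['ee_pos'],np.arctan2(*o['ee_rot'][[1,0],0]),o['wrist_force'],o['ee_rot'][2],o['joint_positions'])
t=arm.camera('top')
uv=proj('top',[.5245,-.414,.18]);print(uv)
x,y=uv.astype(int);c=t[y-45:y+45,x-75:x+75]
a=cv2.resize(c,(800,480),interpolation=cv2.INTER_CUBIC);cv2.imwrite('pics/t4.png',a)
```

```text
[ 0.43693155 -0.37044912  0.20395503] 2.698578409565789 [-3.76038459e-04  5.52238184e-01 -1.16348117e+00] [ 1.04168542e-03  2.53990490e-04 -9.99999425e-01] [-8.43266375e-01  3.23084670e-01 -3.44283766e-02  1.21434160e+00
 -1.71977377e-04 -4.00251908e-01]
[416.22611054 191.87496053]
```

View pics/w4.png

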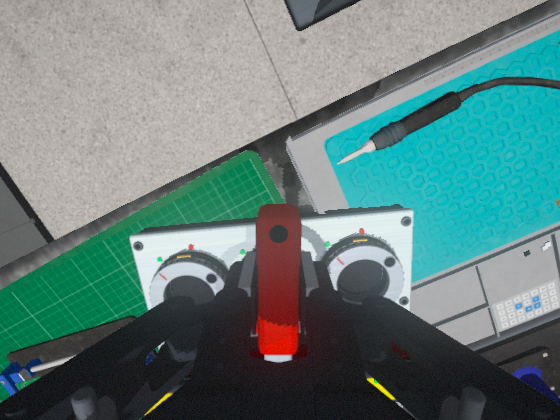

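Run:
```python
from h import *
im=cv2.imread('pics/w4.png');o=arm.get_obs();p=np.array(o['ee_pos']);R=np.array(o['ee_rot'])
h=cv2.cvtColor(im,cv2.COLOR_BGR2HSV);print([ (r,h[r,279].tolist()) for r in list(range(200,212,2))+list(range(340,362,3))])
for px in((279,204.5),(279,356)):
  for z in(.2144,.2067): print(px,z,np.round(R.T@(at_z('wrist',px,z,o)-p),4))
```

```text
[(200, [76, 170, 129]), (202, [75, 165, 127]), (204, [3, 125, 94]), (206, [5, 130, 98]), (208, [1, 117, 100]), (210, [4, 125, 100]), (340, [2, 243, 217]), (343, [3, 255, 225]), (346, [4, 255, 226]), (349, [2, 239, 226]), (352, [3, 255, 223]), (355, [175, 49, 197]), (358, [105, 22, 212]), (361, [108, 20, 192])]
(279, 204.5) 0.2144 [ 0.0387  0.0016 -0.0101]
(279, 204.5) 0.2067 [ 0.0366  0.0017 -0.0024]
(279, 356) 0.2144 [-0.0383  0.0017 -0.0102]
(279, 356) 0.2067 [-0.0453  0.0017 -0.0025]
```

View pics/t4.png

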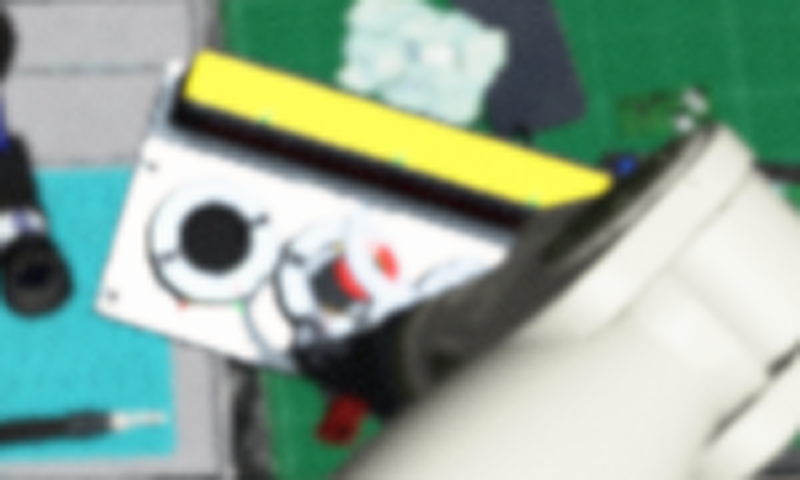

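Run:
```python
from h import *
im=cv2.imread('pics/w4.png');o=arm.get_obs()
for b in blobs(im,(130,205,415,315),75,15,3000): print(b,np.round(at_z('wrist',b[0],.058,o)[:2],4))
c=im[205:315,130:420];cv2.imwrite('pics/w4c.png',cv2.resize(c,(796,302),interpolation=cv2.INTER_CUBIC))
for q in ([.5433,-.2963],[.5663,-.3615],[.483,-.4661],[.5052,-.532],[.5548,-.3289],[.4941,-.499]): print(proj('wrist',q+[.058],o))
```

```text
([268.8, 213.8], 720, [107, 21]) [ 0.4459 -0.3812]
([167.6, 227.1], 201, [60, 10]) [ 0.416  -0.4755]
([278.0, 233.5], 282, [19, 18]) [ 0.4677 -0.3819]
([211.0, 277.9], 53, [9, 7]) [ 0.4821 -0.4642]
[387.36017812 262.72884069]
[335.95509262 305.05311475]
[209.8025241  279.36524009]
[166.38308847 319.31873973]
[361.13387705 284.38445585]
[187.56476591 299.85036774]
```

View pics/w4c.png

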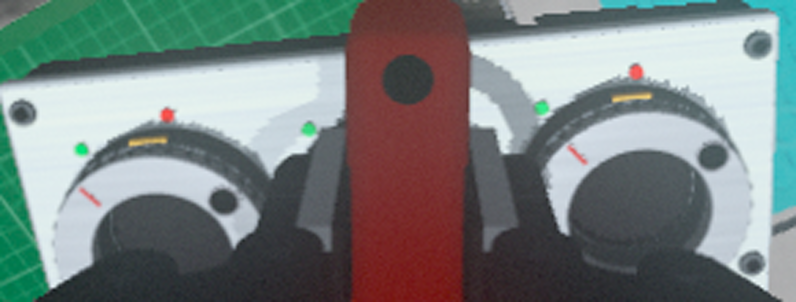

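Request:
{"api": "servo_tool", "payload": {"plan": [[0,0,0,-0.001,-0.001,-0.02,1],[0,0,0,0,0,-0.02,1],[0,0,0,0,0,-0.02,1],[0,0,0,0,0,-0.02,1],[0,0,0,0,0,-0.02,1],[0,0,0,0,0,-0.015,1],[0,0,0,0,0,-0.01,1],[0,0,0,0,0,0,1],[0,0,0,0,0,0,1],[0,0,0,0,0,0,1]]}}

```text
time_s: 12.65
ee_pos: [0.4362, -0.3705, 0.0811]
ee_rot: [[-0.904, 0.428, 0.001], [0.428, 0.904, -0.001], [-0.001, -0.0, -1.0]]
wrist_force: [-0.4, 0.1, -1.8]
gripper_width: 0.0185
grip_force: 78.5
```

Request:
{"api": "servo_tool", "payload": {"plan": [[0,0,0,0,0,-0.002,1],[0,0,0,0,0,-0.002,1],[0,0,0,0,0,-0.002,1],[0,0,0,0,0,-0.002,1],[0,0,0,0,0,0,1],[0,0,0,0,0,0,1],[0,0,0,0,0,0,1],[0,0,0,0,0,0,1],[0,0,0,0,0,0,1],[0,0,0,0,0,0,1]]}}

```text
time_s: 13.9
ee_pos: [0.4358, -0.37, 0.0724]
ee_rot: [[-0.904, 0.428, 0.0], [0.428, 0.904, -0.0], [-0.0, 0.0, -1.0]]
wrist_force: [-0.0, -0.4, -1.4]
gripper_width: 0.0184
grip_force: 78.5
```

Request:
{"api": "servo_tool", "payload": {"plan": [[0,0,0,0.0005,-0.001,-0.001,1],[0,0,0,0,0,-0.001,1],[0,0,0,0,0,-0.001,1],[0,0,0,0,0,-0.001,1],[0,0,0,0,0,-0.001,1],[0,0,0,0,0,-0.001,1],[0,0,0,0,0,-0.001,1],[0,0,0,0,0,0,1],[0,0,0,0,0,0,1],[0,0,0,0,0,0,1]]}}

```text
time_s: 15.15
ee_pos: [0.4363, -0.371, 0.0654]
ee_rot: [[-0.904, 0.428, 0.0], [0.428, 0.904, 0.0], [-0.0, 0.0, -1.0]]
wrist_force: [-0.3, 0.3, -0.1]
gripper_width: 0.0182
grip_force: 78.7
```

Run:
```python
from h import *
o=arm.get_obs();print(o['ee_pos'],np.arctan2(*o['ee_rot'][[1,0],0]),o['wrist_force'],o['wrist_torque'],o['gripper_width'])
```

```text
[ 0.43631936 -0.37101131  0.06539006] 2.6998134983506867 [-0.26364985  0.30550994 -0.05801261] [0.03858441 0.0454595  0.01250465] 0.018232403439803462
```

```bash
cat > arc.py <<'E'
import numpy as np,sys
# arc.py th0 dth n L : rows for turning spanner, rounded to 0.1 mm w/o drift
t0,d,n,L=map(float,sys.argv[1:5]);n=int(n);acc=np.zeros(2);p=lambda t:L*np.array([np.cos(t),np.sin(t)])
for k in range(1,n+1):
    tgt=p(t0+d*k)-p(t0);s=np.round(tgt-acc,4);acc+=s;print([0,0,round(d,4),*s.tolist(),0,1],end=', ')
E
python3 arc.py 2.7 .041 20 .097
```

```text
[0, 0, 0.041, -0.0016, -0.0036, 0, 1], [0, 0, 0.041, -0.0015, -0.0037, 0, 1], [0, 0, 0.041, -0.0013, -0.0038, 0, 1], [0, 0, 0.041, -0.0012, -0.0038, 0, 1], [0, 0, 0.041, -0.001, -0.0038, 0, 1], [0, 0, 0.041, -0.0009, -0.0039, 0, 1], [0, 0, 0.041, -0.0006, -0.0039, 0, 1], [0, 0, 0.041, -0.0006, -0.004, 0, 1], [0, 0, 0.041, -0.0003, -0.0039, 0, 1], [0, 0, 0.041, -0.0003, -0.004, 0, 1], [0, 0, 0.041, -0.0, -0.004, 0, 1], [0, 0, 0.041, 0.0001, -0.0039, 0, 1], [0, 0, 0.041, 0.0003, -0.004, 0, 1], [0, 0, 0.041, 0.0004, -0.004, 0, 1], [0, 0, 0.041, 0.0006, -0.0039, 0, 1], [0, 0, 0.041, 0.0008, -0.0039, 0, 1], [0, 0, 0.041, 0.0009, -0.0039, 0, 1], [0, 0, 0.041, 0.0011, -0.0038, 0, 1], [0, 0, 0.041, 0.0013, -0.0038, 0, 1], [0, 0, 0.041, 0.0014, -0.0037, 0, 1],
```

Request:
{"api": "servo_tool", "payload": {"plan": [[0,0,0.041,-0.0016,-0.0036,0,1],[0,0,0.041,-0.0015,-0.0037,0,1],[0,0,0.041,-0.0013,-0.0038,0,1],[0,0,0.041,-0.0012,-0.0038,0,1],[0,0,0.041,-0.001,-0.0038,0,1],[0,0,0.041,-0.0009,-0.0039,0,1],[0,0,0.041,-0.0006,-0.0039,0,1],[0,0,0.041,-0.0006,-0.004,0,1],[0,0,0.041,-0.0003,-0.0039,0,1],[0,0,0.041,-0.0003,-0.004,0,1]]}}

```text
time_s: 16.4
ee_pos: [0.4256, -0.4089, 0.0653]
ee_rot: [[-1.0, 0.031, -0.002], [0.031, 1.0, 0.001], [0.003, 0.001, -1.0]]
wrist_force: [-4.3, 1.8, 3.4]
gripper_width: 0.0185
grip_force: 79.1
```

Request:
{"api": "servo_tool", "payload": {"plan": [[0,0,0.041,0,-0.004,0,1],[0,0,0.041,0.0001,-0.0039,0,1],[0,0,0.041,0.0003,-0.004,0,1],[0,0,0.041,0.0004,-0.004,0,1],[0,0,0.041,0.0006,-0.0039,0,1],[0,0,0.041,0.0008,-0.0039,0,1],[0,0,0.041,0.0009,-0.0039,0,1],[0,0,0.041,0.0011,-0.0038,0,1],[0,0,0.041,0.0013,-0.0038,0,1],[0,0,0.02,0.0007,-0.0019,0,1]]}}

```text
time_s: 17.65
ee_pos: [0.4309, -0.4465, 0.0654]
ee_rot: [[-0.937, -0.349, -0.004], [-0.349, 0.937, 0.0], [0.004, 0.002, -1.0]]
wrist_force: [-8.8, -0.1, 5.0]
gripper_width: 0.0184
grip_force: 79.2
```

Run:
```python
from h import *
o=arm.get_obs();print(o['ee_pos'],np.arctan2(*o['ee_rot'][[1,0],0])%6.283,o['wrist_force'],o['wrist_torque'],o['joint_positions'])
```

```text
[ 0.43085804 -0.4465159   0.06536602] 3.498071483764516 [-8.79478068 -0.05318988  4.99584748] [0.06612358 1.3074237  0.01567652] [-0.93099758  0.50479498 -0.11324913  0.95574803 -0.00326416 -1.28765292]
```

Request:
{"api": "servo_tool", "payload": {"plan": [[0,0,0,-0.001,0,0,1],[0,0,0,-0.001,0,0,1],[0,0,0.03,0.001,-0.0027,0,1],[0,0,0.03,0.001,-0.0027,0,1],[0,0,0,0,0,0,1],[0,0,0,0,0,0,1],[0,0,0,0,0,0,1],[0,0,0,0,0,0,1],[0,0,0,0,0,0,1],[0,0,0,0,0,0,1]]}}

```text
time_s: 18.9
ee_pos: [0.433, -0.4521, 0.0653]
ee_rot: [[-0.914, -0.405, -0.001], [-0.405, 0.914, -0.0], [0.001, 0.0, -1.0]]
wrist_force: [-5.9, 0.8, 1.8]
gripper_width: 0.0186
grip_force: 79.0
```

Run:
```python
from h import *
o=arm.get_obs();print(o['ee_pos'],np.arctan2(*o['ee_rot'][[1,0],0])%6.283,o['wrist_force'],o['wrist_torque'])
```

```text
[ 0.43295544 -0.45210804  0.06531598] 3.5586761609954816 [-5.91400781  0.8078282   1.77853834] [0.00424639 0.87615092 0.12177114]
```

Request:
{"api": "servo_tool", "payload": {"plan": [[0,0,0,-0.0018,-0.0008,0,1],[0,0,-0.03,-0.001,0.0027,0,1],[0,0,0,0,0,0,1],[0,0,0,0,0,0,1],[0,0,0,0,0,0,1],[0,0,0,0,0,0,1],[0,0,0,0,0,0,1],[0,0,0,0,0,0,1],[0,0,0,0,0,0,1],[0,0,0,0,0,0,1]]}}

```text
time_s: 20.15
ee_pos: [0.4306, -0.45, 0.0654]
ee_rot: [[-0.926, -0.378, 0.0], [-0.378, 0.926, 0.0], [-0.0, -0.0, -1.0]]
wrist_force: [2.2, 0.2, -1.1]
gripper_width: 0.0185
grip_force: 78.7
```

Run:
```python
from h import *
o=arm.get_obs();print(o['ee_pos'],np.arctan2(*o['ee_rot'][[1,0],0])%6.283,o['wrist_force'],o['wrist_torque'])
```

```text
[ 0.43056122 -0.45004674  0.06536262] 3.52864747962054 [ 2.17926515  0.16108713 -1.12393283] [ 0.07162204 -0.42349083 -0.03148044]
```

Request:
{"api": "servo_tool", "payload": {"plan": [[0,0,0,0,0,0.01,1],[0,0,0,0,0,0.03,1],[0,0,0,0,0,0.05,1],[0,0,0,0,0,0.05,1],[0,0,-0.168,-0.007,0.02,0,1],[0,0,-0.168,-0.007,0.02,0,1],[0,0,-0.168,-0.007,0.02,0,1],[0,0,-0.168,-0.007,0.02,0,1],[0,0,-0.168,-0.007,0.02,0,1],[0,0,-0.168,-0.007,0.02,0,1]]}}

```text
time_s: 21.4
ee_pos: [0.3874, -0.3293, 0.2058]
ee_rot: [[-0.81, 0.586, -0.001], [0.586, 0.81, -0.0], [0.001, -0.001, -1.0]]
wrist_force: [-0.5, -0.6, -1.1]
gripper_width: 0.0184
grip_force: 78.6
```

Request:
{"api": "servo_tool", "payload": {"plan": [[0,0,-0.166,-0.0018,0.025,0,1],[0,0,-0.166,-0.0018,0.025,0,1],[0,0,-0.166,-0.0018,0.025,0,1],[0,0,-0.166,-0.0018,0.025,0,1],[0,0,-0.166,-0.0018,0.025,0,1],[0,0,0,0,0.045,0,1],[0,0,0,0,0.045,0,1],[0,0,0,0,0.045,0,1],[0,0,0,0,0.045,0,1],[0,0,0,0,0.045,0,1]]}}

```text
time_s: 22.65
ee_pos: [0.3788, 0.021, 0.206]
ee_rot: [[-0.119, 0.993, 0.001], [0.993, 0.119, -0.001], [-0.001, 0.0, -1.0]]
wrist_force: [-0.4, -0.9, -1.4]
gripper_width: 0.0185
grip_force: 78.7
```

Request:
{"api": "servo_tool", "payload": {"plan": [[0,0,0,0,0.038,0,1],[0,0,0,0,0.038,0,1],[0,0,0,0.02,0,-0.03,1],[0,0,0,0.02,0,-0.03,1],[0,0,0,0.02,0,-0.03,1],[0,0,0,0.02,0,-0.03,1],[0,0,0,0,0,-0.02,1],[0,0,0,0,0,-0.02,1],[0,0,0,0,0,0,1],[0,0,0,0,0,0,1]]}}

```text
time_s: 23.9
ee_pos: [0.4598, 0.0958, 0.0463]
ee_rot: [[-0.12, 0.993, 0.001], [0.993, 0.12, -0.0], [-0.0, 0.001, -1.0]]
wrist_force: [0.3, 0.3, 0.0]
gripper_width: 0.0182
grip_force: 78.6
```

Run:
```python
from h import *
o=arm.get_obs();im=arm.camera('wrist');cv2.imwrite('pics/w5.png',im)
print(o['ee_pos'],np.arctan2(*o['ee_rot'][[1,0],0]),o['wrist_force'],o['joint_positions'])
arm.camera('top');print([(p,c,np.round(at_z('top',p,.06),3)[:2]) for p,c in find('top','module1')],[np.round(at_z('top',p,.005),3)[:2] for p,c in find('top','out_tray',1)])
```

```text
[0.45979406 0.09582479 0.04625491] 1.6907011730974055 [0.31589838 0.25855359 0.02859771] [ 3.45141780e-02  2.70819251e-01 -5.34810219e-01  7.64301710e-01
 -3.40757874e-04  1.48540534e+00]
[([205.7, 224.7], 0.73, array([0.448, 0.301])), ([225.4, 227.4], 0.45, array([0.437, 0.23 ]))] [array([0.459, 0.397])]
```

Request:
{"api": "servo_tool", "payload": {"plan": [[0,0,0,0,0,-0.01,1],[0,0,0,0,0,-0.006,1],[0,0,0,0,0,-0.004,1],[0,0,0,0,0,0,1],[0,0,0,0,0,0,1],[0,0,0,0,0,0,-0.4],[0,0,0,0,0,0,-0.4],[0,0,0,0,0,0,-0.4],[0,0,0,0,0,0,-0.4],[0,0,0,0,0,0,-0.4]]}}

```text
time_s: 25.35
ee_pos: [0.4594, 0.096, 0.0253]
ee_rot: [[-0.12, 0.993, 0.0], [0.993, 0.12, 0.0], [0.0, 0.0, -1.0]]
wrist_force: [0.5, -0.1, 1.0]
gripper_width: 0.06
grip_force: 0.0
```

Request:
{"api": "servo_tool", "payload": {"plan": [[0,0,0,0,0,0.01,-0.4],[0,0,0,0,0,0.03,-0.4],[0,0,0,0,0,0.04,-0.4],[0,0,0,0,0,0.04,-0.4],[0,0,0,0,0,0.04,-0.4],[0,0,0,0,0,0.03,-0.4],[0,0,0,0,0,0,-0.4],[0,0,0,0,0,0,-0.4],[0,0,0,0,0,0,-0.4],[0,0,0,0,0,0,-0.4]]}}

```text
time_s: 26.6
ee_pos: [0.4588, 0.0959, 0.2143]
ee_rot: [[-0.12, 0.993, -0.002], [0.993, 0.12, -0.0], [0.0, -0.002, -1.0]]
wrist_force: [0.6, 0.1, 0.2]
gripper_width: 0.0598
grip_force: 0.0
```

Run:
```python
from h import *
o=arm.get_obs();im=arm.camera('wrist');cv2.imwrite('pics/w6.png',im)
print(o['ee_pos'],np.arctan2(*o['ee_rot'][[1,0],0]),o['wrist_force'],find('wrist','module1',3))
r,st,P=spanner(im,o,.010);print(r,st)
```

```text
[0.45876906 0.09593923 0.2143345 ] 1.690736573925898 [0.57992249 0.08700167 0.17583816] [([290.0, 33.4], 0.75)]
((459.51226806640625, 96.86980438232422), (18.61397361755371, 71.31015014648438), 7.336728096008301) [ 269  157   19   68 1176]
```

View pics/w6.png

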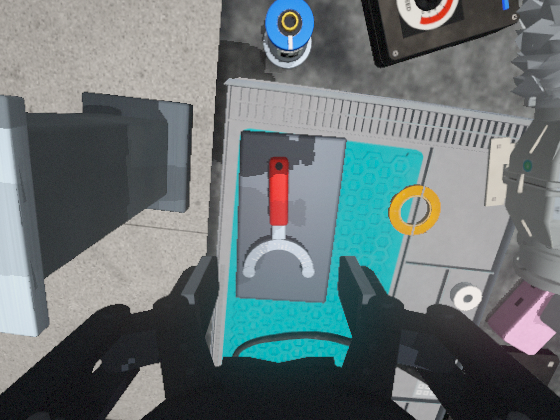

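Request:
{"api": "servo_tool", "payload": {"plan": [[0,0,0,-0.026,-0.03,0.005,-0.4],[0,0,0,-0.026,-0.03,0.005,-0.4],[0,0,0,-0.026,-0.03,0.005,-0.4],[0,0,0,0,-0.045,0,-0.4],[0,0,0,0,-0.045,0,-0.4],[0,0,0,0,-0.045,0,-0.4],[0,0,0.1,0,-0.045,0,-0.4],[0,0,0.15,0,-0.045,0,-0.4],[0,0,0.15,0.02,-0.0275,0,-0.4],[0,0,0.15,0.02,-0.0275,0,-0.4]]}}

```text
time_s: 27.95
ee_pos: [0.4215, -0.2753, 0.2301]
ee_rot: [[-0.624, 0.782, -0.0], [0.782, 0.624, 0.0], [0.0, 0.0, -1.0]]
wrist_force: [0.1, 0.8, 0.1]
gripper_width: 0.06
grip_force: 0.0
```

Request:
{"api": "servo_tool", "payload": {"plan": [[0,0,0.15,0.02,-0.0275,0,-0.4],[0,0,0.15,0.02,-0.0275,0,-0.4],[0,0,0.15,0.02,-0.0275,0,-0.4],[0,0,0.11,0.02,-0.0275,0,-0.4],[0,0,0,0.02,-0.0275,0,-0.4],[0,0,0,0,0,0,-0.4],[0,0,0,0,0,0,-0.4],[0,0,0,0,0,0,-0.4],[0,0,0,0,0,0,-0.4],[0,0,0,0,0,0,-0.4]]}}

```text
time_s: 29.2
ee_pos: [0.5213, -0.4111, 0.2309]
ee_rot: [[-0.943, 0.334, 0.0], [0.334, 0.943, -0.0], [-0.001, -0.0, -1.0]]
wrist_force: [1.0, 0.2, -0.0]
gripper_width: 0.0595
grip_force: 0.0
```

```bash
cat >> h.py <<'E'
HUE={'red':(0,9),'blue':(100,120),'green':(45,80)}
def cap(im,o,z,col,box=(0,0,560,420),near=None):
    """centre of the cap top at height z, by enclosing circle of the coloured blob; direction of the white line"""
    h=cv2.cvtColor(im,cv2.COLOR_BGR2HSV);a,b=HUE[col]
    m=((h[...,0]>=a)&(h[...,0]<=b)|((col=='red')&(h[...,0]>172)))&(h[...,1]>130)&(h[...,2]>70)
    k=np.zeros(m.shape,np.uint8);x0,y0,x1,y1=box;k[y0:y1,x0:x1]=m[y0:y1,x0:x1]
    n,l,st,ce=cv2.connectedComponentsWithStats(k);i=1+np.argmax(st[1:,4])
    c=np.concatenate([q for q in cv2.findContours((l==i).astype(np.uint8),0,1)[0]])
    hull=cv2.convexHull(c);P=np.array([at_z('wrist',p[0],z,o)[:2] for p in hull],np.float32)
    e=cv2.fitEllipse(hull) if len(hull)>5 else None
    (cx,cy),r=cv2.minEnclosingCircle(P*1000)
    return np.round([cx,cy,r],1),e,st[i]
E
python3 - <<'E'
from h import *
o=arm.get_obs();im=arm.camera('wrist');cv2.imwrite('pics/w7.png',im)
print(o['ee_pos'],np.arctan2(*o['ee_rot'][[1,0],0])%6.283,o['joint_positions'])
print(cap(im,o,.108,'red'),find('wrist','ring1',3))
for b in blobs(im,(0,180,560,330),75,25,3000): print(b,np.round(at_z('wrist',b[0],.058,o)[:2],4))
E
```

```text
[ 0.52129406 -0.41111892  0.23086545] 2.8010288141954467 [-7.88613680e-01  4.95600879e-01  2.91024551e-01  1.36569026e+00
  8.72264659e-05 -4.48049778e-01]
(array([ 523.8, -414.7,   19.4]), ((273.543212890625, 209.32101440429688), (41.58987045288086, 44.12432098388672), 98.7149429321289), array([252, 189,  45,  42, 871], dtype=int32)) [([350.5, 174.0], 0.82), ([163.5, 200.3], 0.67), ([279.2, 167.9], 0.58)]
([11.8, 196.3], 687, [35, 43]) [ 0.4316 -0.6757]
([43.9, 181.9], 26, [7, 5]) [ 0.4303 -0.6339]
([61.6, 185.7], 171, [29, 14]) [ 0.4402 -0.6181]
([68.7, 181.4], 27, [8, 5]) [ 0.4389 -0.6086]
([79.2, 183.8], 34, [8, 7]) [ 0.4448 -0.5994]
([105.0, 182.2], 30, [7, 6]) [ 0.4526 -0.573 ]
([123.2, 183.7], 38, [8, 8]) [ 0.4604 -0.5559]
([188.2, 197.0], 1629, [52, 39]) [ 0.4956 -0.4987]
([229.8, 187.7], 67, [7, 19]) [ 0.5009 -0.4546]
([297.3, 186.8], 36, [7, 18]) [ 0.5229 -0.3898]
([362.1, 194.8], 924, [49, 39]) [ 0.553  -0.3298]
([37.4, 185.1], 36, [8, 7]) [ 0.4308 -0.6423]
([97.6, 185.2], 41, [8, 8]) [ 0.4527 -0.5818]
([116.5, 186.6], 32, [7, 8]) [ 0.4607 -0.5639]
([251.2, 193.8], 31, [4,
[... 1678 characters left out ...]
101.4, 220.6], 34, [8, 8]) [ 0.488  -0.5969]
([10.6, 225.2], 142, [23, 16]) [ 0.4588 -0.6956]
([59.8, 221.0], 33, [7, 7]) [ 0.4732 -0.6403]
([47.1, 226.5], 92, [19, 12]) [ 0.4739 -0.6571]
([94.5, 223.6], 39, [8, 8]) [ 0.4885 -0.6057]
([70.8, 224.8], 31, [7, 7]) [ 0.481  -0.6311]
([64.0, 227.6], 33, [7, 7]) [ 0.4813 -0.6399]
([87.9, 226.5], 30, [7, 6]) [ 0.489  -0.6142]
([40.1, 281.0], 25, [7, 5]) [ 0.5285 -0.7017]
([32.1, 283.5], 26, [8, 6]) [ 0.5282 -0.7128]
([52.7, 292.2], 90, [15, 13]) [ 0.5461 -0.6954]
([13.9, 306.1], 739, [37, 42]) [ 0.5471 -0.752 ]
([32.4, 294.6], 25, [11, 6]) [ 0.5409 -0.7208]
([1.9, 325.5], 42, [7, 11]) [ 0.5657 -0.7836]
([52.1, 327.7], 43, [17, 5]) [ 0.5884 -0.7235]
```

View pics/w7.png

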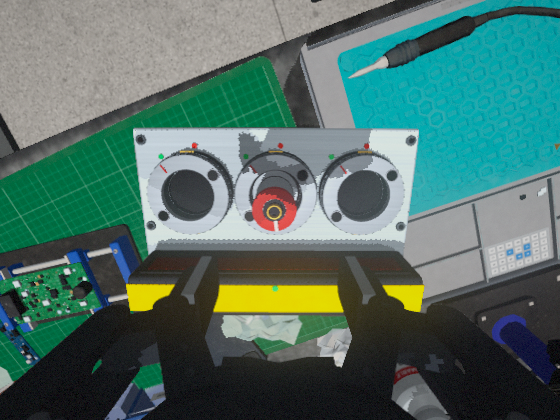

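Request:
{"api": "servo_tool", "payload": {"plan": [[0,0,0,0.0025,-0.004,-0.02,-0.4],[0,0,0,0,0,-0.03,-0.4],[0,0,0,0,0,-0.03,-0.4],[0,0,0,0,0,-0.03,-0.4],[0,0,0,0,0,-0.02,-0.4],[0,0,0,0,0,-0.012,-0.4],[0,0,0,0,0,-0.007,-0.4],[0,0,0,0,0,0,1],[0,0,0,0,0,0,1],[0,0,0,0,0,0,1]], "newtons": 40}}

```text
time_s: 30.55
ee_pos: [0.5242, -0.4158, 0.082]
ee_rot: [[-0.942, 0.334, 0.001], [0.334, 0.942, -0.001], [-0.001, -0.0, -1.0]]
wrist_force: [0.4, -0.4, -0.6]
gripper_width: 0.0358
grip_force: 40.2
```

Request:
{"api": "servo_tool", "payload": {"plan": [[0,0,0,0,0,0,1],[0,0,0,0,0,0,1],[0,0,0,0,0,0,1],[0,0,0,0,0,0.005,1],[0,0,0,0,0,0.01,1],[0,0,0,0,0,0.01,1],[0,0,0,0,0,0.01,1],[0,0,0,0,0,0.01,1],[0,0,0,0,0,0.015,1],[0,0,0,0,0,0.02,1]]}}

```text
time_s: 31.8
ee_pos: [0.5237, -0.4153, 0.162]
ee_rot: [[-0.942, 0.334, -0.0], [0.334, 0.942, 0.001], [0.001, 0.0, -1.0]]
wrist_force: [-0.3, 0.1, -0.9]
gripper_width: 0.0357
grip_force: 40.1
```

Request:
{"api": "servo_tool", "payload": {"plan": [[0,0,0,-0.021,0.033,0.012,1],[0,0,0,-0.021,0.033,0.012,1],[0,0,0,-0.021,0.033,0.012,1],[0,0,0,-0.021,0.033,0.012,1],[0,0,0,-0.021,0.033,0.012,1],[0,0,0,-0.021,0.033,0.01,1],[0,0,0,-0.004,0.045,0,1],[0,0,0,-0.004,0.045,0,1],[0,0,0,-0.004,0.045,0,1],[0,0,0,-0.004,0.045,0,1]]}}

```text
time_s: 33.05
ee_pos: [0.3817, -0.0363, 0.2324]
ee_rot: [[-0.942, 0.335, 0.002], [0.335, 0.942, -0.0], [-0.002, 0.0, -1.0]]
wrist_force: [0.5, 0.8, -1.3]
gripper_width: 0.0359
grip_force: 40.4
```

Request:
{"api": "servo_tool", "payload": {"plan": [[0,0,0,0.003,0.045,0,1],[0,0,0,0.003,0.045,0,1],[0,0,0,0.003,0.045,0,1],[0,0,0,0.003,0.045,0,1],[0,0,0,0.003,0.045,0,1],[0,0,0,0.003,0.045,0,1],[0,0,0,0.003,0.045,0,1],[0,0,0,0.018,0.035,0,1],[0,0,0,0.018,0.03,0,1],[0,0,0,0.01,0.02,0,1]]}}

```text
time_s: 34.3
ee_pos: [0.4496, 0.364, 0.232]
ee_rot: [[-0.943, 0.333, 0.001], [0.333, 0.943, 0.001], [-0.001, 0.001, -1.0]]
wrist_force: [0.4, 0.5, -2.3]
gripper_width: 0.036
grip_force: 40.5
```

Run:
```python
from h import *
o=arm.get_obs();im=arm.camera('wrist');cv2.imwrite('pics/w8.png',im)
print(o['ee_pos'],np.arctan2(*o['ee_rot'][[1,0],0])%6.283,o['joint_positions'],o['gripper_width'])
f=find('wrist','out_tray',1);print(f,np.round(at_z('wrist',f[0][0],.004,o),3))
h=cv2.cvtColor(im,cv2.COLOR_BGR2HSV);m=((h[...,0]>105)&(h[...,0]<120)&(h[...,1]>150)).astype(np.uint8)
for c in cv2.findContours(m,0,2)[0]:
    if cv2.contourArea(c)>400:
        r=cv2.boundingRect(c);P=np.array([at_z('wrist',p[0],.018,o)[:2] for p in c],np.float32)*1000;print(r,[np.round(q,1) for q in cv2.minAreaRect(P)])
print(find('wrist','module1',3))
```

```text
[0.44959306 0.36404953 0.2320439 ] 2.8017344926449836 [5.41881907e-01 3.21884177e-01 3.30897126e-02 1.28075381e+00
 6.35767019e-05 8.81739734e-01] 0.03597034627584043
[([314.4, 174.8], 0.6)] [0.457 0.409 0.004]
(274, 134, 85, 73) [array([459.1, 409.8]), array([79.9, 78.7]), np.float64(1.3)]
[([175.5, 223.9], 0.95), ([232.7, 206.7], 0.64)]
```

Request:
{"api": "servo_tool", "payload": {"plan": [[0,0,0,0.005,0.023,0,1],[0,0,0,0.004,0.02,0,1],[0,0,0,0,0,-0.03,1],[0,0,0,0,0,-0.03,1],[0,0,0,0,0,-0.03,1],[0,0,0,0,0,-0.03,1],[0,0,0,0,0,-0.03,1],[0,0,0,0,0,-0.015,1],[0,0,0,0,0,-0.008,1],[0,0,0,0,0,0,1]]}}

```text
time_s: 35.7
ee_pos: [0.458, 0.4054, 0.0587]
ee_rot: [[-0.942, 0.334, 0.0], [0.334, 0.942, 0.0], [-0.0, 0.0, -1.0]]
wrist_force: [0.3, 0.8, -1.3]
gripper_width: 0.0362
grip_force: 40.9
```

Request:
{"api": "servo_tool", "payload": {"plan": [[0,0,0,0,0,-0.004,1],[0,0,0,0,0,-0.004,1],[0,0,0,0,0,0,1],[0,0,0,0,0,0,1],[0,0,0,0,0,0,0.2],[0,0,0,0,0,0,-0.4],[0,0,0,0,0,0,-0.4],[0,0,0,0,0,0,-0.4],[0,0,0,0,0,0.01,-0.4],[0,0,0,0,0,0.03,-0.4]]}}

```text
time_s: 36.95
ee_pos: [0.4568, 0.4047, 0.0896]
ee_rot: [[-0.942, 0.334, -0.003], [0.334, 0.942, -0.002], [0.002, -0.003, -1.0]]
wrist_force: [0.6, 0.3, 0.3]
gripper_width: 0.0597
grip_force: 0.0
```

Request:
{"api": "servo_tool", "payload": {"plan": [[0,0,0,0,0,0.04,-0.4],[0,0,0,0,0,0.04,-0.4],[0,0,0,0,0,0.04,-0.4],[0,0,0,0,-0.035,0.02,-0.4],[0,0,0,-0.005,-0.04,0,-0.4],[0,0,0,-0.005,-0.04,0,-0.4],[0,0,0,0,-0.02,0,-0.4],[0,0,0,0,0,0,-0.4],[0,0,0,0,0,0,-0.4],[0,0,0,0,0,0,-0.4]]}}

```text
time_s: 38.2
ee_pos: [0.448, 0.2714, 0.2302]
ee_rot: [[-0.943, 0.333, -0.0], [0.333, 0.943, 0.0], [0.0, 0.0, -1.0]]
wrist_force: [0.3, 0.5, 0.9]
gripper_width: 0.0596
grip_force: 0.0
```

Run:
```python
from h import *
o=arm.get_obs();im=arm.camera('wrist');cv2.imwrite('pics/w9.png',im)
print(o['ee_pos'],np.arctan2(*o['ee_rot'][[1,0],0])%6.283,o['wrist_force'],o['time_s'])
for c,z in(('red',.076),('blue',.072),('green',.072)):
    try: print(c,cap(im,o,z,c))
    except Exception as e: print(c,e)
print(find('wrist','module1',3),find('wrist','code1',3))
```

```text
[0.44804102 0.27137475 0.23019098] 2.8019024058434363 [0.34780181 0.46667537 0.8781064 ] 38.2
red (array([448.9, 124.6,  35.9]), ((140.33396911621094, 243.44488525390625), (24.88779640197754, 70.23101806640625), 62.07695388793945), array([ 110,  223,   62,   42, 1061], dtype=int32))
blue (array([448.2, 389.2,  48.6]), ((394.6939697265625, 153.02590942382812), (92.01228332519531, 100.44367218017578), 7.806039333343506), array([ 350,  107,   88,   95, 2713], dtype=int32))
green (array([456.3, 313.7,  19.8]), ((320.7371520996094, 189.12075805664062), (39.03173828125, 39.98183059692383), 41.197540283203125), array([302, 170,  39,  40, 849], dtype=int32))
[([250.9, 198.9], 0.76), ([317.4, 182.4], 0.57), ([117.0, 249.4], 0.57)] [([251.5, 199.9], 0.94), ([316.0, 184.6], 0.8)]
```

View pics/w9.png

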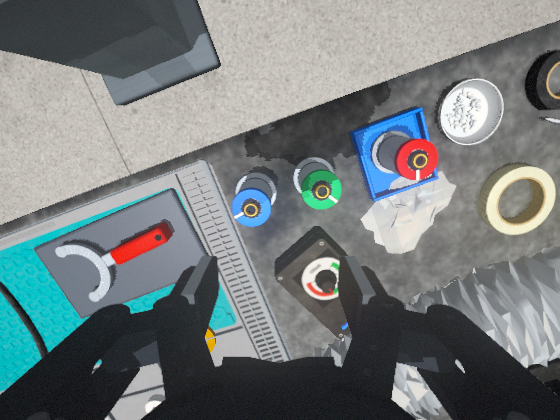

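```bash
cat >> h.py <<'E'
def index(im,o,z,cx,cy):
    """world angle of white line on a cap centred (cx,cy) m at height z"""
    h=cv2.cvtColor(im,cv2.COLOR_BGR2HSV);S=[]
    for r in np.arange(.009,.0175,.001):
        for a in np.arange(0,2*np.pi,.02):
            u,v=np.round(proj('wrist',[cx+r*np.cos(a),cy+r*np.sin(a),z],o)).astype(int);S.append((a,h[v,u,1]<90 and h[v,u,2]>140))
    S=np.array(S);w=S[:,1]>0;a=S[w,0]
    hist=np.histogram(a,24,(0,2*np.pi))[0];m=(np.argmax(hist)+.5)*np.pi/12;a=a[np.cos(a-m)>.8]
    return np.arctan2(np.sin(a).mean(),np.cos(a).mean()),w.sum(),hist.tolist()
E
python3 - <<'E'
from h import *
o=arm.get_obs();im=cv2.imread('pics/w9.png')
for c,b in(('blue',(220,175,280,240)),('green',(295,160,350,220))):
    q,e,st=cap(im,o,.072,c,b);print(c,q,st,index(im,o,.072,q[0]/1000,q[1]/1000))
E
```

```text
Traceback (most recent call last):
  File "h.py", line 50, in index
    u,v=np.round(proj('wrist',[cx+r*np.cos(a),cy+r*np.sin(a),z],o)).astype(int);S.append((a,h[v,u,1]<90 and h[v,u,2]>140))
                 ~~~~^^^^^^^^^^^^^^^^^^^^^^^^^^^^^^^^^^^^^^^^^^^^^
  File "h.py", line 17, in proj
    i=info(c);K=np.array(i['K']);o,A=campose(c,obs);q=A.T@(np.array(P)-o);u=q[:2]/q[2];u=u*(1+i['k1']*(u@u))
  File "h.py", line 3, in info
    def info(c): return arm.camera_info(c)
                        ~~~~~~~~~~~~~~~^^^
ValueError: time passes only in moves, steps and waits
```

```bash
sed -i 's/^def info(c).*/_I={}\ndef info(c):\n    if c not in _I: _I[c]=arm.camera_info(c)\n    return _I[c]/' h.py
python3 - <<'E'
from h import *
o=arm.get_obs();im=cv2.imread('pics/w9.png')
for c,b in(('blue',(220,175,280,240)),('green',(295,160,350,220))):
    q,e,st=cap(im,o,.072,c,b);print(c,q,st,index(im,o,.072,q[0]/1000,q[1]/1000))
E
```

```text
blue [450.2 243.5  20. ] [232 188  39  39 851] (np.float64(-1.3524808339282248), np.int64(186), [2, 4, 1, 9, 0, 2, 4, 7, 5, 6, 0, 0, 0, 0, 0, 5, 0, 0, 74, 38, 0, 10, 9, 10])
green [456.  313.4  19.8] [302 170  39  40 849] (np.float64(0.5879032943285164), np.int64(178), [4, 46, 78, 1, 9, 0, 0, 0, 0, 0, 0, 0, 0, 0, 0, 0, 0, 1, 15, 9, 6, 9, 0, 0])
```

Run:
```python
import cv2
h=cv2.cvtColor(cv2.imread('pics/w9.png'),cv2.COLOR_BGR2HSV)
for (x0,y0) in((300,166),(230,186)):
  for y in range(y0,y0+46):
    print(''.join('#' if h[y,x,1]<90 and h[y,x,2]>140 else ('y' if h[y,x,0]<40 and h[y,x,1]>=90 and h[y,x,2]>60 else ('.' if h[y,x,1]>130 else 'd')) for x in range(x0,x0+46)))
```

```text
ddddddddddddddddddddddddddd####ddddddddddddddd
dddddddddddddddddddddddddddd####dddddddddddddd
ddddddddddddddddddddddddddddd###dddddddddddddd
#dddddddddddddddddddddddddddd####ddddddddddddd
dddddddddddddddd...........ddd###ddddddddddddd
ddddddddddddd.................d###dddddddddddd
ddddddddddd....................d##dddddddddddd
dddddddddd.......................ddddddddddddd
ddddddddd.........................dddddddddddd
dddddddd...........................ddddddddddd
ddddddd.............................dddddddddd
dddddd...............................ddddddddd
ddddd................................ddddddddd
dddd...................................ddddddd
dddd..............ddddddd..............ddddddd
ddd..............ddddddddddd............dddddd
ddd...........ddddddddddddddd...........dddddd
ddd...........dddddddddddddddd...........ddddd
dd...........dddddddddydddddddd..........#dddd
dd...........dddddyyyyyyydddddd..........#dddd
dd..........dddddyyyyyyyyyydddd..........ddddd
#d.........dddddyyyydddddyyydddd.........ddddd
#d.........dddddyyydddddddyyyddd.........ddddd
#d.........ddddyyyd
[... 2523 characters left out ...]
####d........##ddddd##d............ddddddd
d######d..............................dddddddd
dd####................................dddddddd
#d#####..............................ddddddddd
#d######............................dddddddddd
#dd######..........................ddddddddddd
##d#######d......................ddddddddddddd
###d####ddd#....................dddddddddddddd
###d####dddd##d..............ddddddddddddddddd
###dd###dddd###d#d........dddddddddddddddddddd
###dd####dddd##ddddddddddddddddddddddddddddddd
####d#####dddddddddddddddddddddddddddddddddddd
####dd####dddddddddddddddddddddddddddddddddddd
#####d#####ddddddddddddddddddddddddddddddddddd
######d####ddddddddddddddddddddddddddddddddddd
```

Request:
{"api": "servo_tool", "payload": {"plan": [[0,0,-0.15,0,-0.01,0,-0.4],[0,0,-0.15,0,-0.01,0,-0.4],[0,0,-0.15,0.002,-0.008,0,-0.4],[0,0,-0.15,0,0,-0.02,-0.4],[0,0,-0.15,0,0,-0.02,-0.4],[0,0,-0.15,0,0,-0.02,-0.4],[0,0,-0.11,0,0,0,-0.4],[0,0,0,0,0,0,-0.4],[0,0,0,0,0,0,-0.4],[0,0,0,0,0,0,-0.4]]}}

```text
time_s: 39.6
ee_pos: [0.4501, 0.2427, 0.1706]
ee_rot: [[-0.219, 0.976, 0.001], [0.976, 0.219, 0.0], [0.0, 0.001, -1.0]]
wrist_force: [0.0, -0.2, 0.3]
gripper_width: 0.06
grip_force: 0.0
```

Run:
```python
from h import *
o=arm.get_obs();im=arm.camera('wrist');cv2.imwrite('pics/w10.png',im)
print(o['ee_pos'],np.arctan2(*o['ee_rot'][[1,0],0])%6.283,o['joint_positions'])
u,v=proj('wrist',[.450,.243,.072],o).astype(int);print(u,v)
q,e,st=cap(im,o,.072,'blue',(u-45,v-45,u+45,v+45));print(q,st,index(im,o,.072,q[0]/1000,q[1]/1000))
```

```text
[0.45011527 0.24266508 0.17063273] 1.7919277035005958 [ 3.37362749e-01  2.24334221e-01 -2.52051209e-01  1.09366938e+00
 -5.99548618e-06  1.68702773e+00]
276 215
[450.8 243.9  20. ] [ 254  190   49   49 1317] (np.float64(-1.3959563877838868), np.int64(145), [0, 9, 0, 4, 0, 0, 0, 0, 0, 0, 0, 0, 0, 0, 4, 3, 8, 1, 81, 27, 5, 3, 0, 0])
```

Request:
{"api": "servo_tool", "payload": {"plan": [[0,0,0,0.0005,0.001,-0.03,-0.4],[0,0,0,0,0,-0.03,-0.4],[0,0,0,0,0,-0.03,-0.4],[0,0,0,0,0,-0.02,-0.4],[0,0,0,0,0,-0.01,-0.4],[0,0,0,0,0,-0.004,-0.4],[0,0,0,0,0,0,-0.4],[0,0,0,0,0,0,1],[0,0,0,0,0,0,1],[0,0,0,0,0,0,1]]}}

```text
time_s: 40.9
ee_pos: [0.4509, 0.2437, 0.0471]
ee_rot: [[-0.218, 0.976, 0.002], [0.976, 0.218, 0.001], [0.0, 0.002, -1.0]]
wrist_force: [-0.9, -0.4, 6.7]
gripper_width: 0.0356
grip_force: 39.7
```

Request:
{"api": "servo_tool", "payload": {"plan": [[0,0,0,0,0,0,1],[0,0,0,0,0,0,1],[0,0,0,0,0,0.01,1],[0,0,0,0,0,0.03,1],[0,0,0,0,0,0.05,1],[0,0,0,0,0,0.05,1],[0,0,0,0,0,0.045,1],[0,0,0,0,0,0,1],[0,0,0,0,0,0,1],[0,0,0,0,0,0,1]]}}

```text
time_s: 42.15
ee_pos: [0.4493, 0.2431, 0.2296]
ee_rot: [[-0.218, 0.976, -0.003], [0.976, 0.218, -0.001], [-0.0, -0.003, -1.0]]
wrist_force: [0.2, 0.0, -0.8]
gripper_width: 0.0356
grip_force: 40.3
```

Run:
```python
from h import *
o=arm.get_obs();im=arm.camera('wrist');cv2.imwrite('pics/w11.png',im)
p=np.array(o['ee_pos']);R=np.array(o['ee_rot'])
print(p,np.arctan2(*R[[1,0],0])%6.283,o['gripper_width'],o['wrist_force'])
z=p[2]-.046+.072
u,v=proj('wrist',[p[0],p[1],z],o).astype(int)
q,e,st=cap(im,o,z,'blue',(u-60,v-60,u+60,v+60));print(u,v,q,st,np.round(R.T@(np.array([q[0]/1000,q[1]/1000,z])-p),4),index(im,o,z,q[0]/1000,q[1]/1000))
```

```text
[0.44930904 0.24312194 0.22959643] 1.7908151167246105 0.0355595028547247 [ 0.20080594  0.00952116 -0.79340934]
274 310 [450.4 244.9  21.1] [ 233  260   91   90 4853] [ 0.0015  0.0014 -0.026 ] (np.float64(-1.3881851821764613), np.int64(36), [0, 0, 0, 0, 0, 0, 0, 0, 0, 0, 0, 0, 0, 0, 0, 0, 0, 0, 33, 3, 0, 0, 0, 0])
```

Request:
{"api": "servo_tool", "payload": {"plan": [[0,0,0,-0.0115,-0.045,0,1],[0,0,0,-0.0115,-0.045,0,1],[0,0,0,-0.0115,-0.045,0,1],[0,0,0,-0.0115,-0.045,0,1],[0,0,0,-0.0115,-0.045,0,1],[0,0,0,-0.0115,-0.045,0,1],[0,0,0,0,-0.045,0,1],[0,0,0,0,-0.045,0,1],[0,0,0,0,-0.045,0,1],[0,0,0,0,-0.045,0,1]]}}

```text
time_s: 43.45
ee_pos: [0.3807, -0.2076, 0.2303]
ee_rot: [[-0.218, 0.976, -0.001], [0.976, 0.218, 0.001], [0.001, -0.001, -1.0]]
wrist_force: [1.9, 0.2, -1.2]
gripper_width: 0.0357
grip_force: 40.4
```

Request:
{"api": "servo_tool", "payload": {"plan": [[0,0,0.148,0.0206,-0.0295,0,1],[0,0,0.148,0.0206,-0.0295,0,1],[0,0,0.148,0.0206,-0.0295,0,1],[0,0,0.148,0.0206,-0.0295,0,1],[0,0,0.148,0.0206,-0.0295,0,1],[0,0,0.148,0.0206,-0.0295,0,1],[0,0,0.149,0.0206,-0.0295,0,1],[0,0,0,0,0,-0.02,1],[0,0,0,0,0,-0.02,1],[0,0,0,0,0,0,1]]}}

```text
time_s: 44.7
ee_pos: [0.5242, -0.4118, 0.1878]
ee_rot: [[-0.951, 0.309, -0.005], [0.309, 0.951, 0.005], [0.006, 0.003, -1.0]]
wrist_force: [0.7, -0.4, -1.1]
gripper_width: 0.0359
grip_force: 40.6
```

Run:
```python
from h import *
o=arm.get_obs();im=arm.camera('wrist');cv2.imwrite('pics/w12.png',im)
p=np.array(o['ee_pos']);R=np.array(o['ee_rot'])
print(p,np.arctan2(*R[[1,0],0])%6.283,o['gripper_width'],o['joint_positions'])
for y0,y1 in((120,330),):
  for b in blobs(im,(80,y0,480,y1),75,30,3500):
    if b[2][0]<80 and b[2][1]<80: 
      w=at_z('wrist',b[0],.058,o)[:2]
      if .44<w[0]<.62 and -.56<w[1]<-.26: print(b,np.round(w,4))
```

```text
[ 0.52424433 -0.41177127  0.18775245] 2.827632316742641 0.035889855147460355 [-7.86160493e-01  5.18035077e-01  2.22135661e-01  1.28155842e+00
  1.21024091e-04 -4.72191338e-01]
([309.7, 123.8], 171, [28, 8]) [ 0.4672 -0.3641]
([205.5, 169.4], 318, [53, 54]) [ 0.4758 -0.4598]
([253.4, 161.2], 118, [37, 24]) [ 0.482  -0.4184]
([290.8, 159.5], 83, [37, 15]) [ 0.4904 -0.3877]
([342.3, 174.0], 283, [49, 54]) [ 0.516  -0.3492]
([172.5, 199.8], 2321, [58, 55]) [ 0.4918 -0.4977]
([201.2, 179.8], 89, [11, 11]) [ 0.483  -0.4667]
([273.3, 194.5], 1625, [60, 41]) [ 0.5149 -0.4114]
([305.6, 182.5], 124, [12, 12]) [ 0.5134 -0.3814]
([143.5, 224.8], 82, [10, 10]) [ 0.5051 -0.5324]
([277.1, 224.1], 96, [57, 16]) [ 0.542  -0.4168]
```

Request:
{"api": "servo_tool", "payload": {"plan": [[0,0,0,0,-0.002,-0.02,1],[0,0,0,0,0,-0.025,1],[0,0,0,0,0,-0.02,1],[0,0,0,0,0,-0.01,1],[0,0,0,0,0,-0.005,1],[0,0,0,0,0,0,1],[0,0,0,0,0,0,1],[0,0,0,0,0,-0.002,1],[0,0,0,0,0,-0.002,1],[0,0,0,0,0,-0.002,1]]}}

```text
time_s: 46.0
ee_pos: [0.5256, -0.415, 0.1052]
ee_rot: [[-0.951, 0.309, 0.0], [0.309, 0.951, 0.0], [-0.0, 0.0, -1.0]]
wrist_force: [-0.3, -0.1, -1.2]
gripper_width: 0.0359
grip_force: 40.6
```

Request:
{"api": "servo_tool", "payload": {"plan": [[0,0,0,0,0,-0.003,1],[0,0,0,0,0,-0.003,1],[0,0,0,0,0,-0.003,1],[0,0,0,0,0,-0.003,1],[0,0,0,0,0,-0.003,1],[0,0,0,0,0,-0.002,1],[0,0,0,0,0,0,1],[0,0,0,0,0,0,1],[0,0,0,0,0,0,1],[0,0,0,0,0,0,1]]}}

```text
time_s: 47.25
ee_pos: [0.5256, -0.415, 0.0884]
ee_rot: [[-0.951, 0.309, 0.0], [0.309, 0.951, 0.0], [-0.0, 0.0, -1.0]]
wrist_force: [-0.7, -0.7, -1.8]
gripper_width: 0.036
grip_force: 40.6
```

Request:
{"api": "servo_tool", "payload": {"plan": [[0,0,0,-0.001,0.001,-0.002,1],[0,0,0,0,0,-0.002,1],[0,0,0,0,0,-0.001,1],[0,0,0,0,0,0,1],[0,0,0,0,0,0,0.2],[0,0,0,0,0,0,-0.4],[0,0,0,0,0,0,-0.4],[0,0,0,0,0,0,-0.4],[0,0,0,0,0,0.02,-0.4],[0,0,0,0,0,0.03,-0.4]]}}

```text
time_s: 48.5
ee_pos: [0.5239, -0.4134, 0.1326]
ee_rot: [[-0.951, 0.309, -0.002], [0.309, 0.951, 0.002], [0.002, 0.001, -1.0]]
wrist_force: [-0.1, -0.7, 1.1]
gripper_width: 0.0597
grip_force: 0.0
```

Request:
{"api": "servo_tool", "payload": {"plan": [[0,0,0,0,0,0.04,-0.4],[0,0,0,0,0,0.04,-0.4],[0,0,0,0,0,0.02,-0.4],[0,0,0,0,0,0,-0.4],[0,0,0,0,0,0,-0.4],[0,0,0,0,0,0,-0.4],[0,0,0,0,0,0,-0.4],[0,0,0,0,0,0,-0.4],[0,0,0,0,0,0,-0.4],[0,0,0,0,0,0,-0.4]]}}

```text
time_s: 49.75
ee_pos: [0.5246, -0.414, 0.2333]
ee_rot: [[-0.951, 0.309, 0.0], [0.309, 0.951, 0.0], [-0.0, 0.0, -1.0]]
wrist_force: [0.3, 0.3, -0.3]
gripper_width: 0.0597
grip_force: 0.0
```

Run:
```python
from h import *
o=arm.get_obs();im=arm.camera('wrist');cv2.imwrite('pics/w13.png',im)
p=np.array(o['ee_pos']);R=np.array(o['ee_rot'])
print(p,np.arctan2(*R[[1,0],0])%6.283,o['gripper_width'])
u,v=proj('wrist',[.5244,-.414,.108],o).astype(int)
q,e,st=cap(im,o,.108,'blue',(u-45,v-45,u+45,v+45));print(q,st,index(im,o,.108,q[0]/1000,q[1]/1000))
for b in blobs(im,(80,120,480,330),75,30,3500):
    if b[2][0]<80 and b[2][1]<80: 
      w=at_z('wrist',b[0],.058,o)[:2]
      if .47<w[0]<.62 and -.56<w[1]<-.26: print(b,np.round(w,4))
```

```text
[ 0.52460803 -0.41401368  0.233306  ] 2.8277832932534523 0.05969006748528789
[ 525.6 -414.2   19.8] [ 255  184   44   44 1026] (np.float64(-0.34876113718889307), np.int64(127), [0, 3, 0, 0, 0, 7, 3, 0, 0, 0, 0, 0, 6, 0, 8, 5, 0, 0, 0, 0, 0, 3, 76, 16])
([217.9, 162.1], 302, [52, 50]) [ 0.4775 -0.4607]
([272.2, 153.0], 180, [66, 23]) [ 0.4858 -0.4063]
([339.0, 161.6], 238, [42, 37]) [ 0.5144 -0.3454]
([189.5, 187.3], 1917, [51, 49]) [ 0.4925 -0.4978]
([214.6, 168.9], 71, [10, 9]) [ 0.4829 -0.4663]
([273.2, 176.1], 224, [51, 36]) [ 0.5081 -0.4126]
([303.9, 171.1], 98, [11, 11]) [ 0.5128 -0.3816]
([363.0, 190.4], 1430, [49, 48]) [ 0.5506 -0.3294]
([392.7, 174.0], 68, [10, 9]) [ 0.5433 -0.2965]
([279.4, 191.1], 274, [37, 21]) [ 0.5248 -0.4114]
([131.9, 190.5], 31, [7, 8]) [ 0.477  -0.5562]
([164.1, 208.2], 70, [9, 9]) [ 0.5049 -0.5319]
```

Request:
{"api": "servo_tool", "payload": {"plan": [[0,0,0,-0.0206,0.0295,0,-0.4],[0,0,0,-0.0206,0.0295,0,-0.4],[0,0,0,-0.0206,0.0295,0,-0.4],[0,0,0,-0.0206,0.0295,0,-0.4],[0,0,0,-0.0206,0.0295,0,-0.4],[0,0,0,-0.0206,0.0295,0,-0.4],[0,0,0,-0.0206,0.0295,0,-0.4],[0,0,0,0,0.05,0,-0.4],[0,0,0,0,0.05,0,-0.4],[0,0,0,0,0.05,0,-0.4]]}}

```text
time_s: 51.05
ee_pos: [0.3803, -0.0562, 0.2337]
ee_rot: [[-0.951, 0.31, 0.001], [0.31, 0.951, -0.0], [-0.001, 0.0, -1.0]]
wrist_force: [0.7, 0.1, 0.4]
gripper_width: 0.0595
grip_force: 0.0
```

Request:
{"api": "servo_tool", "payload": {"plan": [[0,0,0,0.004,0.05,0,-0.4],[0,0,0,0.004,0.05,0,-0.4],[0,0,0.15,0.004,0.05,0,-0.4],[0,0,0.15,0.004,0.05,0,-0.4],[0,0,0.15,0.004,0.05,0,-0.4],[0,0,0.15,0.019,0.04,0,-0.4],[0,0,0.15,0.019,0.04,0,-0.4],[0,0,0.15,0.018,0.04,0,-0.4],[0,0,0,0,0,-0.03,-0.4],[0,0,0,0,0,-0.03,-0.4]]}}

```text
time_s: 52.3
ee_pos: [0.4568, 0.3134, 0.1728]
ee_rot: [[-0.832, -0.554, 0.001], [-0.554, 0.832, 0.001], [-0.001, -0.0, -1.0]]
wrist_force: [0.2, 0.2, -0.3]
gripper_width: 0.0591
grip_force: 0.0
```

Request:
{"api": "servo_tool", "payload": {"plan": [[0,0,0,0,0,0,-0.4],[0,0,0,0,0,0,-0.4],[0,0,0,0,0,0,-0.4],[0,0,0,0,0,0,-0.4],[0,0,0,0,0,0,-0.4],[0,0,0,0,0,0,-0.4],[0,0,0,0,0,0,-0.4],[0,0,0,0,0,0,-0.4],[0,0,0,0,0,0,-0.4],[0,0,0,0,0,0,-0.4]]}}

```text
time_s: 53.55
ee_pos: [0.4564, 0.3125, 0.1733]
ee_rot: [[-0.833, -0.553, -0.0], [-0.553, 0.833, 0.0], [0.0, 0.0, -1.0]]
wrist_force: [0.1, 0.3, 0.0]
gripper_width: 0.0599
grip_force: 0.0
```

Run:
```python
from h import *
o=arm.get_obs();im=arm.camera('wrist');cv2.imwrite('pics/w14.png',im)
print(o['ee_pos'],np.arctan2(*o['ee_rot'][[1,0],0])%6.283)
u,v=proj('wrist',[.456,.313,.072],o).astype(int);print(u,v)
q,e,st=cap(im,o,.072,'green',(u-60,v-60,u+60,v+60));print(q,st,index(im,o,.072,q[0]/1000,q[1]/1000))
```

```text
[0.45637473 0.31250921 0.17327609] 3.727661825510852
278 212
[456.2 313.6  20. ] [ 256  189   48   48 1238] (np.float64(0.5945891854982727), np.int64(108), [0, 34, 70, 4, 0, 0, 0, 0, 0, 0, 0, 0, 0, 0, 0, 0, 0, 0, 0, 0, 0, 0, 0, 0])
```

Request:
{"api": "servo_tool", "payload": {"plan": [[0,0,0,0,0.001,-0.03,-0.4],[0,0,0,0,0,-0.03,-0.4],[0,0,0,0,0,-0.03,-0.4],[0,0,0,0,0,-0.02,-0.4],[0,0,0,0,0,-0.01,-0.4],[0,0,0,0,0,-0.007,-0.4],[0,0,0,0,0,0,-0.4],[0,0,0,0,0,0,1],[0,0,0,0,0,0,1],[0,0,0,0,0,0,1]]}}

```text
time_s: 54.85
ee_pos: [0.4571, 0.3139, 0.0473]
ee_rot: [[-0.833, -0.553, 0.002], [-0.553, 0.833, 0.001], [-0.002, -0.0, -1.0]]
wrist_force: [-0.7, 0.2, 4.8]
gripper_width: 0.0359
grip_force: 40.2
```

Request:
{"api": "servo_tool", "payload": {"plan": [[0,0,0,0,0,0,1],[0,0,0,0,0,0,1],[0,0,0,0,0,0.01,1],[0,0,0,0,0,0.03,1],[0,0,0,0,0,0.05,1],[0,0,0,0,0,0.05,1],[0,0,0,0,0,0.045,1],[0,0,0,0,0,0,1],[0,0,0,0,0,0,1],[0,0,0,0,0,0,1]]}}

```text
time_s: 56.1
ee_pos: [0.4553, 0.3129, 0.2294]
ee_rot: [[-0.833, -0.553, -0.003], [-0.553, 0.833, -0.002], [0.004, 0.001, -1.0]]
wrist_force: [0.3, 0.1, -2.1]
gripper_width: 0.0356
grip_force: 40.3
```

Run:
```python
from h import *
o=arm.get_obs();im=arm.camera('wrist');cv2.imwrite('pics/w15.png',im)
p=np.array(o['ee_pos']);R=np.array(o['ee_rot'])
print(p,np.arctan2(*R[[1,0],0])%6.283,o['gripper_width'],o['wrist_force'])
z=p[2]-.046+.072
u,v=proj('wrist',[p[0],p[1],z],o).astype(int)
q,e,st=cap(im,o,z,'green',(u-60,v-60,u+60,v+60));print(u,v,q,st,np.round(R.T@(np.array([q[0]/1000,q[1]/1000,z])-p),4),index(im,o,z,q[0]/1000,q[1]/1000))
```

```text
[0.4553189  0.31293604 0.22937404] 3.7275708234843394 0.0356488896844828 [ 0.25050045  0.09241513 -2.12263697]
277 306 [453.6 311.9  20.8] [ 233  255   90   90 4492] [ 0.0021  0.0001 -0.026 ] (np.float64(0.5920752243968596), np.int64(53), [0, 11, 42, 0, 0, 0, 0, 0, 0, 0, 0, 0, 0, 0, 0, 0, 0, 0, 0, 0, 0, 0, 0, 0])
```

Request:
{"api": "servo_tool", "payload": {"plan": [[0,0,0,-0.0125,-0.055,0,1],[0,0,0,-0.0125,-0.055,0,1],[0,0,0,-0.0125,-0.055,0,1],[0,0,0,-0.0125,-0.055,0,1],[0,0,0,-0.0125,-0.055,0,1],[0,0,0,-0.0125,-0.055,0,1],[0,0,0,0,-0.05,0,1],[0,0,0,0,-0.05,0,1],[0,0,0,0,-0.05,0,1],[0,0,0,0,-0.05,0,1]]}}

```text
time_s: 57.4
ee_pos: [0.3806, -0.2178, 0.2304]
ee_rot: [[-0.833, -0.553, -0.001], [-0.553, 0.833, 0.001], [0.0, 0.002, -1.0]]
wrist_force: [0.8, 0.7, -2.3]
gripper_width: 0.0357
grip_force: 40.5
```

Request:
{"api": "servo_tool", "payload": {"plan": [[0,0,-0.134,0.0163,-0.0403,0,1],[0,0,-0.134,0.0163,-0.0403,0,1],[0,0,-0.134,0.0163,-0.0403,0,1],[0,0,-0.134,0.0163,-0.0403,0,1],[0,0,-0.134,0.0163,-0.0403,0,1],[0,0,-0.134,0.0163,-0.0403,0,1],[0,0,-0.131,0.0163,-0.0403,0,1],[0,0,0,0,0,-0.03,1],[0,0,0,0,0,-0.03,1],[0,0,0,0,0,-0.03,1]]}}

```text
time_s: 58.65
ee_pos: [0.4949, -0.4981, 0.1383]
ee_rot: [[-0.94, 0.342, -0.002], [0.342, 0.94, 0.002], [0.003, 0.002, -1.0]]
wrist_force: [-1.0, 0.2, -1.3]
gripper_width: 0.0361
grip_force: 40.7
```

Request:
{"api": "servo_tool", "payload": {"plan": [[0,0,0,0,0,-0.02,1],[0,0,0,0,0,0,1],[0,0,0,0,0,0,1],[0,0,0,0,0,0,1],[0,0,0,0,0,0,1],[0,0,0,0,0,0,1],[0,0,0,0,0,0,1],[0,0,0,0,0,0,1],[0,0,0,0,0,0,1],[0,0,0,0,0,0,1]]}}

```text
time_s: 59.9
ee_pos: [0.4955, -0.4986, 0.1213]
ee_rot: [[-0.94, 0.342, -0.0], [0.342, 0.94, 0.0], [0.0, 0.0, -1.0]]
wrist_force: [0.2, 0.4, -2.3]
gripper_width: 0.0359
grip_force: 40.7
```

Request:
{"api": "servo_tool", "payload": {"plan": [[0,0,0,-0.0015,-0.0005,-0.006,1],[0,0,0,0,0,-0.006,1],[0,0,0,0,0,-0.004,1],[0,0,0,0,0,-0.004,1],[0,0,0,0,0,-0.004,1],[0,0,0,0,0,-0.003,1],[0,0,0,0,0,-0.003,1],[0,0,0,0,0,-0.003,1],[0,0,0,0,0,0,1],[0,0,0,0,0,0,1]]}}

```text
time_s: 61.15
ee_pos: [0.494, -0.4992, 0.0885]
ee_rot: [[-0.94, 0.342, 0.0], [0.342, 0.94, -0.0], [-0.0, -0.0, -1.0]]
wrist_force: [0.4, -0.3, -0.2]
gripper_width: 0.0357
grip_force: 40.7
```

Request:
{"api": "servo_tool", "payload": {"plan": [[0,0,0,0,0,-0.002,1],[0,0,0,0,0,-0.002,1],[0,0,0,0,0,-0.001,1],[0,0,0,0,0,0,1],[0,0,0,0,0,0,1],[0,0,0,0,0,0,0.2],[0,0,0,0,0,0,-0.4],[0,0,0,0,0,0,-0.4],[0,0,0,0,0,0,-0.4],[0,0,0,0,0,0.02,-0.4]]}}

```text
time_s: 62.4
ee_pos: [0.4931, -0.4981, 0.1016]
ee_rot: [[-0.94, 0.342, -0.002], [0.342, 0.94, 0.003], [0.003, 0.002, -1.0]]
wrist_force: [-0.5, -0.1, -0.4]
gripper_width: 0.0595
grip_force: 0.0
```

Request:
{"api": "servo_tool", "payload": {"plan": [[0,0,0,0,0,0.04,-0.4],[0,0,0,0,0,0.05,-0.4],[0,0,0,0,0,0.04,-0.4],[0,0,0,0,0,0,-0.4],[0,0,0,0,0,0,-0.4],[0,0,0,0,0,0,-0.4],[0,0,0,0,0,0,-0.4],[0,0,0,0,0,0,-0.4],[0,0,0,0,0,0,-0.4],[0,0,0,0,0,0,-0.4]]}}

```text
time_s: 63.65
ee_pos: [0.494, -0.4991, 0.2333]
ee_rot: [[-0.94, 0.342, 0.0], [0.342, 0.94, 0.0], [-0.0, 0.0, -1.0]]
wrist_force: [-0.0, -0.9, 0.1]
gripper_width: 0.0598
grip_force: 0.0
```

Run:
```python
from h import *
o=arm.get_obs();im=arm.camera('wrist');cv2.imwrite('pics/w16.png',im)
p=np.array(o['ee_pos']);R=np.array(o['ee_rot'])
print(p,np.arctan2(*R[[1,0],0])%6.283,o['gripper_width'])
for c,s in(('green',[.494,-.499]),('blue',[.5244,-.414])):
  u,v=proj('wrist',s+[.108],o).astype(int)
  q,e,st=cap(im,o,.108,c,(u-40,v-40,u+40,v+40));print(c,q,st,index(im,o,.108,q[0]/1000,q[1]/1000)[0])
for b in blobs(im,(80,120,480,330),75,30,300):
    if b[2][0]<30 and b[2][1]<30: 
      w=at_z('wrist',b[0],.058,o)[:2]
      if .47<w[0]<.62 and -.56<w[1]<-.26: print(b,np.round(w,4))
```

```text
[ 0.49402268 -0.4991218   0.23331243] 2.7928123588434186 0.059781998783112154
green [ 492.8 -498.7   19. ] [256 183  34  42 493] -0.27887167704994165
blue [ 526.  -414.    19.6] [ 359  184   44   44 1011] -0.3160372732970944
([303.8, 170.7], 99, [11, 12]) [ 0.4829 -0.4662]
([393.0, 170.5], 68, [9, 10]) [ 0.5134 -0.3812]
([282.0, 197.4], 55, [16, 9]) [ 0.5015 -0.4962]
([423.2, 211.2], 64, [9, 9]) [ 0.5665 -0.3613]
```

Request:
{"api": "servo_tool", "payload": {"plan": [[0,0,-0.157,-0.0163,0.0403,0,-0.4],[0,0,-0.157,-0.0163,0.0403,0,-0.4],[0,0,-0.157,-0.0163,0.0403,0,-0.4],[0,0,-0.157,-0.0163,0.0403,0,-0.4],[0,0,-0.157,-0.0163,0.0403,0,-0.4],[0,0,-0.157,-0.0163,0.0403,0,-0.4],[0,0,-0.16,-0.0163,0.0403,0,-0.4],[0,0,0,0,0.05,0,-0.4],[0,0,0,0,0.05,0,-0.4],[0,0,0,0,0.05,0,-0.4]]}}

```text
time_s: 64.95
ee_pos: [0.3798, -0.0657, 0.2338]
ee_rot: [[-0.119, 0.993, 0.002], [0.993, 0.119, -0.0], [-0.001, 0.002, -1.0]]
wrist_force: [1.3, 0.7, -0.1]
gripper_width: 0.0599
grip_force: 0.0
```

Request:
{"api": "servo_tool", "payload": {"plan": [[0,0,0,0,0.05,0,-0.4],[0,0,0,0,0.05,0,-0.4],[0,0,0,0.0265,0.021,0,-0.4],[0,0,0,0.0265,0.021,0,-0.4],[0,0,0,0.0265,0.021,0,-0.4],[0,0,0,0,0,0,-0.4],[0,0,0,0,0,0,-0.4],[0,0,0,0,0,0,-0.4],[0,0,0,0,0,0,-0.4],[0,0,0,0,0,0,-0.4]]}}

```text
time_s: 66.2
ee_pos: [0.4592, 0.0957, 0.2335]
ee_rot: [[-0.119, 0.993, 0.0], [0.993, 0.119, -0.0], [-0.0, 0.0, -1.0]]
wrist_force: [-1.2, -0.3, 0.2]
gripper_width: 0.0596
grip_force: 0.0
```

Run:
```python
from h import *
o=arm.get_obs();im=arm.camera('wrist');cv2.imwrite('pics/w17.png',im)
print(o['ee_pos'],np.arctan2(*o['ee_rot'][[1,0],0]))
r,st,P=spanner(im,o,.010);print(r,st)
g=cv2.cvtColor(im,cv2.COLOR_BGR2HSV)
# bright head pixels near the handle
m=((g[...,1]<40)&(g[...,2]>165)).astype(np.uint8);u,v=proj('wrist',[r[0][0]/1000+.011,r[0][1]/1000-.09,.024],o).astype(int);print(u,v)
k=np.zeros_like(m);k[v-40:v+45,u-50:u+50]=m[v-40:v+45,u-50:u+50]
n,l,s,ce=cv2.connectedComponentsWithStats(k);i=1+np.argmax(s[1:,4]);print(s[i])
ys,xs=np.where(l==i)
for a in(-1,1):
    w=(a*(xs-ce[i][0])>24); yy=ys[w].max(); t=(ys>=yy-9)&(a*(xs-ce[i][0])>15)&(l[ys,xs]==i); print('tip',xs[t].min(),xs[t].max(),yy,np.round(at_z('wrist',((xs[t].min()+xs[t].max())/2,yy-5),.024,o)[:2],4))
c=im[v-80:v+50,u-70:u+70];cv2.imwrite('pics/w17c.png',cv2.resize(c,None,fx=4.5,fy=4.5,interpolation=cv2.INTER_CUBIC))
```

```text
[0.45918827 0.0956631  0.23350365] 1.6901521469277674
((459.6541442871094, 96.61778259277344), (18.87677001953125, 70.65460205078125), 7.2471923828125) [ 269  155   18   64 1065]
277 258
[ 244  220   69   50 1145]
tip 244 255 269 [ 0.4373 -0.0055]
tip 300 312 269 [0.5062 0.0028]
```

View pics/w17c.png

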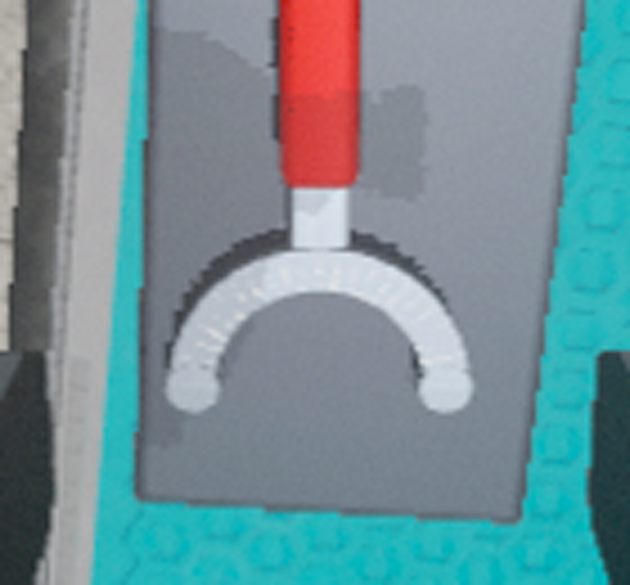

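Request:
{"api": "servo_tool", "payload": {"plan": [[0,0,0,0.0005,0,-0.04,-0.4],[0,0,0,0,0,-0.04,-0.4],[0,0,0,0,0,-0.04,-0.4],[0,0,0,0,0,-0.03,-0.4],[0,0,0,0,0,-0.025,-0.4],[0,0,0,0,0,-0.015,-0.4],[0,0,0,0,0,-0.01,-0.4],[0,0,0,0,0,-0.005,-0.4],[0,0,0,0,0,-0.003,-0.4],[0,0,0,0,0,0,-0.4]]}}

```text
time_s: 67.5
ee_pos: [0.4601, 0.096, 0.0256]
ee_rot: [[-0.12, 0.993, 0.001], [0.993, 0.12, -0.0], [-0.0, 0.001, -1.0]]
wrist_force: [0.8, -0.0, 0.9]
gripper_width: 0.0597
grip_force: 0.0
```

Request:
{"api": "servo_tool", "payload": {"plan": [[0,0,0,0,0,0,-0.4],[0,0,0,0,0,0,-0.4],[0,0,0,0,0,0,1],[0,0,0,0,0,0,1],[0,0,0,0,0,0,1],[0,0,0,0,0,0,1],[0,0,0,0,0,0,1],[0,0,0,0,0,0,1],[0,0,0,0,0,0,1],[0,0,0,0,0,0,1]], "newtons": 80}}

```text
time_s: 68.75
ee_pos: [0.46, 0.096, 0.0256]
ee_rot: [[-0.12, 0.993, 0.0], [0.993, 0.12, 0.0], [-0.0, 0.0, -1.0]]
wrist_force: [-0.7, -0.6, 5.8]
gripper_width: 0.0183
grip_force: 78.9
```

Request:
{"api": "servo_tool", "payload": {"plan": [[0,0,0,0,0,0.02,1],[0,0,0,0,0,0.02,1],[0,0,0,-0.02,0,0.03,1],[0,0,0,-0.02,0,0.03,1],[0,0,0,-0.02,0,0.03,1],[0,0,0,-0.02,0,0.03,1],[0,0,0,0,-0.045,0.005,1],[0,0,0,0,-0.045,0.005,1],[0,0,0,0,-0.045,0.005,1],[0,0,0,0,-0.045,0.005,1]]}}

```text
time_s: 70.0
ee_pos: [0.3795, -0.0852, 0.2052]
ee_rot: [[-0.12, 0.993, -0.0], [0.993, 0.12, 0.0], [0.0, -0.0, -1.0]]
wrist_force: [0.8, -0.7, -1.0]
gripper_width: 0.0185
grip_force: 78.4
```

Request:
{"api": "servo_tool", "payload": {"plan": [[0,0,0,0,-0.045,0,1],[0,0,0,0,-0.045,0,1],[0,0,0,0,-0.045,0,1],[0,0,0.149,0.0072,-0.0322,0,1],[0,0,0.149,0.0072,-0.0322,0,1],[0,0,0.149,0.0072,-0.0322,0,1],[0,0,0.149,0.0072,-0.0322,0,1],[0,0,0.149,0.0072,-0.0322,0,1],[0,0,0.149,0.0072,-0.0322,0,1],[0,0,0.149,0.0072,-0.0322,0,1]]}}

```text
time_s: 71.25
ee_pos: [0.4302, -0.4452, 0.2043]
ee_rot: [[-0.92, 0.392, -0.001], [0.392, 0.92, 0.001], [0.001, 0.001, -1.0]]
wrist_force: [0.6, -0.7, -1.6]
gripper_width: 0.0183
grip_force: 78.5
```

Request:
{"api": "servo_tool", "payload": {"plan": [[0,0,0.1485,0,0,0,1],[0,0,0.1485,0,0,0,1],[0,0,0.1485,0,0,0,1],[0,0,0.1485,0,0,0,1],[0,0,0.1485,0,0,0,1],[0,0,0,0,0,0,1],[0,0,0,0,0,0,1],[0,0,0,0,0,0,1],[0,0,0,0,0,0,1],[0,0,0,0,0,0,1]]}}

```text
time_s: 72.5
ee_pos: [0.4303, -0.4444, 0.2054]
ee_rot: [[-0.945, -0.328, 0.0], [-0.328, 0.945, 0.0], [-0.0, 0.0, -1.0]]
wrist_force: [1.0, -1.1, -0.6]
gripper_width: 0.0182
grip_force: 78.5
```

Run:
```python
from h import *
o=arm.get_obs();p=o['ee_pos'];print(p,np.arctan2(*o['ee_rot'][[1,0],0])%6.283,o['wrist_force'],o['joint_positions'])
```

```text
[ 0.43030268 -0.44437517  0.20536358] 3.4757820722039567 [ 0.97379144 -1.121325   -0.55753255] [-9.31202483e-01  4.10153256e-01  9.60722647e-02  1.25676834e+00
  4.93090714e-05 -1.26557721e+00]
```

Request:
{"api": "servo_tool", "payload": {"plan": [[0,0,0,0,-0.0014,-0.02,1],[0,0,0,0,0,-0.025,1],[0,0,0,0,0,-0.025,1],[0,0,0,0,0,-0.025,1],[0,0,0,0,0,-0.02,1],[0,0,0,0,0,-0.01,1],[0,0,0,0,0,0,1],[0,0,0,0,0,0,1],[0,0,0,0,0,0,1],[0,0,0,0,0,0,1]]}}

```text
time_s: 73.75
ee_pos: [0.4305, -0.4461, 0.081]
ee_rot: [[-0.945, -0.328, 0.001], [-0.328, 0.945, -0.001], [-0.0, -0.001, -1.0]]
wrist_force: [-0.3, -0.7, -0.8]
gripper_width: 0.0183
grip_force: 78.5
```

Request:
{"api": "servo_tool", "payload": {"plan": [[0,0,0,0,0,-0.002,1],[0,0,0,0,0,-0.002,1],[0,0,0,0,0,-0.002,1],[0,0,0,0,0,-0.002,1],[0,0,0,0,0,-0.001,1],[0,0,0,0,0,-0.001,1],[0,0,0,0,0,0,1],[0,0,0,0,0,0,1],[0,0,0,0,0,0,1],[0,0,0,0,0,0,1]]}}

```text
time_s: 75.0
ee_pos: [0.4303, -0.4459, 0.0704]
ee_rot: [[-0.945, -0.328, 0.0], [-0.328, 0.945, -0.0], [-0.0, -0.0, -1.0]]
wrist_force: [-0.3, -0.5, -1.4]
gripper_width: 0.0186
grip_force: 78.5
```

Request:
{"api": "servo_tool", "payload": {"plan": [[0,0,0,0,0,-0.001,1],[0,0,0,0,0,-0.001,1],[0,0,0,0,0,-0.001,1],[0,0,0,0,0,-0.001,1],[0,0,0,0,0,-0.001,1],[0,0,0,0,0,0,1],[0,0,0,0,0,0,1],[0,0,0,0,0,0,1],[0,0,0,0,0,0,1],[0,0,0,0,0,0,1]]}}

```text
time_s: 76.25
ee_pos: [0.4303, -0.4458, 0.0654]
ee_rot: [[-0.945, -0.328, -0.0], [-0.328, 0.945, 0.0], [0.0, 0.0, -1.0]]
wrist_force: [-0.9, 0.5, 0.6]
gripper_width: 0.0184
grip_force: 78.7
```

```bash
python3 arc.py 3.475 -.041 20 .0985
```

```text
[0, 0, -0.041, -0.0012, 0.0038, 0, 1], [0, 0, -0.041, -0.0011, 0.0039, 0, 1], [0, 0, -0.041, -0.001, 0.004, 0, 1], [0, 0, -0.041, -0.0007, 0.0039, 0, 1], [0, 0, -0.041, -0.0006, 0.004, 0, 1], [0, 0, -0.041, -0.0004, 0.004, 0, 1], [0, 0, -0.041, -0.0003, 0.0041, 0, 1], [0, 0, -0.041, -0.0001, 0.004, 0, 1], [0, 0, -0.041, 0.0, 0.004, 0, 1], [0, 0, -0.041, 0.0003, 0.0041, 0, 1], [0, 0, -0.041, 0.0004, 0.004, 0, 1], [0, 0, -0.041, 0.0005, 0.004, 0, 1], [0, 0, -0.041, 0.0007, 0.004, 0, 1], [0, 0, -0.041, 0.0009, 0.0039, 0, 1], [0, 0, -0.041, 0.0011, 0.0039, 0, 1], [0, 0, -0.041, 0.0012, 0.0039, 0, 1], [0, 0, -0.041, 0.0013, 0.0038, 0, 1], [0, 0, -0.041, 0.0015, 0.0037, 0, 1], [0, 0, -0.041, 0.0017, 0.0037, 0, 1], [0, 0, -0.041, 0.0018, 0.0036, 0, 1],
```

Request:
{"api": "servo_tool", "payload": {"plan": [[0,0,-0.041,-0.0012,0.0038,0,1],[0,0,-0.041,-0.0011,0.0039,0,1],[0,0,-0.041,-0.001,0.004,0,1],[0,0,-0.041,-0.0007,0.0039,0,1],[0,0,-0.041,-0.0006,0.004,0,1],[0,0,-0.041,-0.0004,0.004,0,1],[0,0,-0.041,-0.0003,0.0041,0,1],[0,0,-0.041,-0.0001,0.004,0,1],[0,0,-0.041,0,0.004,0,1],[0,0,-0.041,0.0003,0.0041,0,1]]}}

```text
time_s: 77.5
ee_pos: [0.4255, -0.4068, 0.0655]
ee_rot: [[-0.997, 0.077, 0.001], [0.077, 0.997, -0.002], [-0.001, -0.002, -1.0]]
wrist_force: [-0.1, -1.8, -0.9]
gripper_width: 0.0183
grip_force: 78.5
```

Request:
{"api": "servo_tool", "payload": {"plan": [[0,0,-0.041,0.0004,0.004,0,1],[0,0,-0.041,0.0005,0.004,0,1],[0,0,-0.041,0.0007,0.004,0,1],[0,0,-0.041,0.0009,0.0039,0,1],[0,0,-0.041,0.0011,0.0039,0,1],[0,0,-0.041,0.0012,0.0039,0,1],[0,0,-0.041,0.0013,0.0038,0,1],[0,0,-0.041,0.0015,0.0037,0,1],[0,0,0,0,0,0,1],[0,0,0,0,0,0,1]]}}

```text
time_s: 78.75
ee_pos: [0.4333, -0.3753, 0.0655]
ee_rot: [[-0.92, 0.392, 0.001], [0.392, 0.92, -0.001], [-0.001, -0.0, -1.0]]
wrist_force: [2.1, -0.9, -1.1]
gripper_width: 0.0186
grip_force: 78.5
```

Run:
```python
from h import *
o=arm.get_obs();p=o['ee_pos'];print(p,np.arctan2(*o['ee_rot'][[1,0],0])%6.283,o['wrist_force'],o['wrist_torque'])
```

```text
[ 0.43327088 -0.37529223  0.06548122] 2.7389852327144055 [ 2.10079052 -0.91909046 -1.08687721] [-0.30138774 -0.3160201   0.03642355]
```

Request:
{"api": "servo_tool", "payload": {"plan": [[0,0,-0.041,0.0017,0.0037,0,1],[0,0,-0.041,0.0018,0.0036,0,1],[0,0,-0.02,0.0009,0.0018,0,1],[0,0,0,0,0,0,1],[0,0,0,0,0,0,1],[0,0,0,0,0,0,1],[0,0,0,0,0,0,1],[0,0,0,0,0,0,1],[0,0,0,0,0,0,1],[0,0,0,0,0,0,1]]}}

```text
time_s: 80.0
ee_pos: [0.4378, -0.3664, 0.0656]
ee_rot: [[-0.875, 0.484, 0.001], [0.484, 0.875, -0.001], [-0.002, -0.0, -1.0]]
wrist_force: [3.6, -3.5, -2.3]
gripper_width: 0.0188
grip_force: 78.4
```

Run:
```python
from h import *
o=arm.get_obs();p=o['ee_pos'];print(p,np.arctan2(*o['ee_rot'][[1,0],0])%6.283,o['wrist_force'],o['wrist_torque'])
```

```text
[ 0.43775846 -0.36637837  0.06558995] 2.636613777403208 [ 3.60551391 -3.49755761 -2.32643883] [-0.7189499  -0.67585086  0.04976393]
```

Request:
{"api": "servo_tool", "payload": {"plan": [[0,0,-0.02,0.001,0.0017,0,1],[0,0,-0.02,0.001,0.0017,0,1],[0,0,0,0,0,0,1],[0,0,0,0,0,0,1],[0,0,0,0,0,0,1],[0,0,0.02,-0.001,-0.0017,0,1],[0,0,0.02,-0.001,-0.0017,0,1],[0,0,0.02,-0.001,-0.0017,0,1],[0,0,0,0,0,0,1],[0,0,0,0,0,0,1]]}}

```text
time_s: 81.25
ee_pos: [0.4359, -0.3672, 0.0654]
ee_rot: [[-0.884, 0.467, -0.0], [0.467, 0.884, 0.0], [0.001, 0.0, -1.0]]
wrist_force: [0.6, -2.3, 0.4]
gripper_width: 0.019
grip_force: 78.9
```

Run:
```python
from h import *
o=arm.get_obs();p=o['ee_pos'];print(p,np.arctan2(*o['ee_rot'][[1,0],0])%6.283,o['wrist_force'],o['wrist_torque'])
```

```text
[ 0.43588179 -0.36715509  0.06536424] 2.656190124321237 [ 0.59669089 -2.25596903  0.38158075] [-0.28398585 -0.16790636 -0.01436279]
```

Request:
{"api": "servo_tool", "payload": {"plan": [[0,0,0,0,0,0.01,1],[0,0,0,0,0,0.03,1],[0,0,0,0,0,0.05,1],[0,0,0,0,0,0.05,1],[0,0,0.135,-0.0059,-0.0273,0,1],[0,0,0.135,-0.0059,-0.0273,0,1],[0,0,0.135,-0.0059,-0.0273,0,1],[0,0,0.135,-0.0059,-0.0273,0,1],[0,0,0.135,-0.0059,-0.0273,0,1],[0,0,0.135,-0.0059,-0.0273,0,1]]}}

```text
time_s: 82.5
ee_pos: [0.3999, -0.5307, 0.2051]
ee_rot: [[-0.946, -0.323, -0.002], [-0.323, 0.946, 0.003], [0.001, 0.003, -1.0]]
wrist_force: [-0.4, -0.2, -1.4]
gripper_width: 0.0183
grip_force: 79.0
```

Request:
{"api": "servo_tool", "payload": {"plan": [[0,0,0,0,0,0,1],[0,0,0,0,0,0,1],[0,0,0,0,0,0,1],[0,0,0,0,0,0,1],[0,0,0,0,0,0,1],[0,0,0,0,0,0,1],[0,0,0,0,0,0,1],[0,0,0,0,0,0,1],[0,0,0,0,0,0,1],[0,0,0,0,0,0,1]]}}

```text
time_s: 83.75
ee_pos: [0.4007, -0.5312, 0.2053]
ee_rot: [[-0.948, -0.319, -0.0], [-0.319, 0.948, 0.0], [0.0, 0.0, -1.0]]
wrist_force: [-0.0, -0.4, -1.1]
gripper_width: 0.0183
grip_force: 78.9
```

Run:
```python
from h import *
o=arm.get_obs();im=arm.camera('wrist');cv2.imwrite('pics/w18.png',im)
p=o['ee_pos'];print(p,np.arctan2(*o['ee_rot'][[1,0],0])%6.283,o['wrist_force'],o['joint_positions'])
for b in blobs(im,(80,150,480,330),75,20,300):
    if b[2][0]<30 and b[2][1]<30: 
      w=at_z('wrist',b[0],.058,o)[:2]
      if .47<w[0]<.62 and -.56<w[1]<-.26: print(b,np.round(w,4))
```

```text
[ 0.40074557 -0.53122295  0.20528151] 3.466004063609056 [-0.03930318 -0.43189926 -1.07089491] [-1.04501307e+00  5.04697858e-01  2.43407530e-01  1.30968960e+00
  5.16759357e-06 -1.36960979e+00]
```

Descend onto ring 1.

Request:
{"api": "servo_tool", "payload": {"plan": [[0,0,0,0,0.0005,-0.02,1],[0,0,0,0,0,-0.025,1],[0,0,0,0,0,-0.025,1],[0,0,0,0,0,-0.025,1],[0,0,0,0,0,-0.02,1],[0,0,0,0,0,-0.01,1],[0,0,0,0,0,0,1],[0,0,0,0,0,0,1],[0,0,0,0,0,0,1],[0,0,0,0,0,0,1]]}}

```text
time_s: 85.05
ee_pos: [0.401, -0.5311, 0.081]
ee_rot: [[-0.948, -0.319, 0.001], [-0.319, 0.948, -0.001], [-0.0, -0.001, -1.0]]
wrist_force: [-0.0, 0.8, -1.6]
gripper_width: 0.0183
grip_force: 79.0
```

Request:
{"api": "servo_tool", "payload": {"plan": [[0,0,0,0,0,-0.002,1],[0,0,0,0,0,-0.002,1],[0,0,0,0,0,-0.002,1],[0,0,0,0,0,-0.002,1],[0,0,0,0,0,-0.001,1],[0,0,0,0,0,-0.001,1],[0,0,0,0,0,0,1],[0,0,0,0,0,0,1],[0,0,0,0,0,0,1],[0,0,0,0,0,0,1]]}}

```text
time_s: 86.3
ee_pos: [0.4009, -0.5307, 0.0704]
ee_rot: [[-0.948, -0.319, 0.0], [-0.319, 0.948, 0.0], [-0.0, -0.0, -1.0]]
wrist_force: [0.4, -0.4, -1.2]
gripper_width: 0.0187
grip_force: 79.0
```

```bash
python3 arc.py 3.467 -.0415 20 .099
```

```text
[0, 0, -0.0415, -0.0012, 0.0039, 0, 1], [0, 0, -0.0415, -0.0011, 0.004, 0, 1], [0, 0, -0.0415, -0.0009, 0.004, 0, 1], [0, 0, -0.0415, -0.0007, 0.004, 0, 1], [0, 0, -0.0415, -0.0006, 0.0041, 0, 1], [0, 0, -0.0415, -0.0004, 0.0041, 0, 1], [0, 0, -0.0415, -0.0002, 0.0041, 0, 1], [0, 0, -0.0415, -0.0001, 0.0041, 0, 1], [0, 0, -0.0415, 0.0001, 0.0041, 0, 1], [0, 0, -0.0415, 0.0003, 0.0041, 0, 1], [0, 0, -0.0415, 0.0005, 0.0041, 0, 1], [0, 0, -0.0415, 0.0006, 0.0041, 0, 1], [0, 0, -0.0415, 0.0008, 0.004, 0, 1], [0, 0, -0.0415, 0.0009, 0.004, 0, 1], [0, 0, -0.0415, 0.0011, 0.0039, 0, 1], [0, 0, -0.0415, 0.0013, 0.0039, 0, 1], [0, 0, -0.0415, 0.0015, 0.0039, 0, 1], [0, 0, -0.0415, 0.0016, 0.0038, 0, 1], [0, 0, -0.0415, 0.0017, 0.0037, 0, 1], [0, 0, -0.0415, 0.0019, 0.0036, 0, 1],
```

Request:
{"api": "servo_tool", "payload": {"plan": [[0,0,0,0,0,-0.001,1],[0,0,0,0,0,-0.001,1],[0,0,0,0,0,-0.001,1],[0,0,0,0,0,-0.001,1],[0,0,0,0,0,-0.001,1],[0,0,0,0,0,0,1],[0,0,0,0,0,0,1],[0,0,0,0,0,0,1],[0,0,0,0,0,0,1],[0,0,0,0,0,0,1]]}}

```text
time_s: 87.55
ee_pos: [0.4008, -0.5307, 0.0654]
ee_rot: [[-0.948, -0.319, 0.0], [-0.319, 0.948, -0.0], [-0.0, -0.0, -1.0]]
wrist_force: [0.7, -0.5, 0.3]
gripper_width: 0.0188
grip_force: 79.2
```

Request:
{"api": "servo_tool", "payload": {"plan": [[0,0,-0.0415,-0.0012,0.0039,0,1],[0,0,-0.0415,-0.0011,0.004,0,1],[0,0,-0.0415,-0.0009,0.004,0,1],[0,0,-0.0415,-0.0007,0.004,0,1],[0,0,-0.0415,-0.0006,0.0041,0,1],[0,0,-0.0415,-0.0004,0.0041,0,1],[0,0,-0.0415,-0.0002,0.0041,0,1],[0,0,-0.0415,-0.0001,0.0041,0,1],[0,0,-0.0415,0.0001,0.0041,0,1],[0,0,-0.0415,0.0003,0.0041,0,1]]}}

```text
time_s: 88.8
ee_pos: [0.3954, -0.4912, 0.0655]
ee_rot: [[-0.996, 0.092, -0.001], [0.092, 0.996, -0.002], [0.001, -0.002, -1.0]]
wrist_force: [-3.1, -2.9, 0.8]
gripper_width: 0.0181
grip_force: 79.1
```

Request:
{"api": "servo_tool", "payload": {"plan": [[0,0,-0.0415,0.0005,0.0041,0,1],[0,0,-0.0415,0.0006,0.0041,0,1],[0,0,-0.0415,0.0008,0.004,0,1],[0,0,-0.0415,0.0009,0.004,0,1],[0,0,-0.0415,0.0011,0.0039,0,1],[0,0,-0.0415,0.0013,0.0039,0,1],[0,0,-0.0415,0.0015,0.0039,0,1],[0,0,-0.0415,0.0016,0.0038,0,1],[0,0,-0.0415,0.0017,0.0037,0,1],[0,0,-0.0415,0.0019,0.0036,0,1]]}}

```text
time_s: 90.05
ee_pos: [0.4072, -0.4524, 0.0655]
ee_rot: [[-0.874, 0.487, -0.001], [0.487, 0.874, -0.002], [0.0, -0.003, -1.0]]
wrist_force: [-3.1, -2.7, 0.1]
gripper_width: 0.0182
grip_force: 79.2
```

Request:
{"api": "servo_tool", "payload": {"plan": [[0,0,-0.02,0.001,0.0017,0,1],[0,0,-0.02,0.001,0.0017,0,1],[0,0,0,0,0,0,1],[0,0,0,0,0,0,1],[0,0,0,0,0,0,1],[0,0,0.02,-0.001,-0.0017,0,1],[0,0,0.02,-0.001,-0.0017,0,1],[0,0,0.02,-0.001,-0.0017,0,1],[0,0,0,0,0,0,1],[0,0,0,0,0,0,1]]}}

```text
time_s: 91.3
ee_pos: [0.4072, -0.4527, 0.0654]
ee_rot: [[-0.885, 0.466, 0.0], [0.466, 0.885, 0.0], [-0.0, 0.0, -1.0]]
wrist_force: [-0.3, 0.2, 0.9]
gripper_width: 0.0182
grip_force: 79.3
```

Run:
```python
from h import *
o=arm.get_obs();p=o['ee_pos'];print(p,np.arctan2(*o['ee_rot'][[1,0],0])%6.283,o['wrist_force'],o['wrist_torque'])
```

```text
[ 0.40719474 -0.45268438  0.06536451] 2.656653452303904 [-0.30570118  0.1530111   0.8835634 ] [ 0.05236883 -0.02966906  0.02458234]
```

Request:
{"api": "servo_tool", "payload": {"plan": [[0,0,0,0,0,0.01,1],[0,0,0,0,0,0.03,1],[0,0,0,0,0,0.05,1],[0,0,0,0,0,0.05,1],[0,0,0,0,0,0,1],[0,0,0,0,0,0,1],[0,0,0,0,0,0,1],[0,0,0,0,0,0,1],[0,0,0,0,0,0,1],[0,0,0,0,0,0,1]]}}

```text
time_s: 92.55
ee_pos: [0.4068, -0.4528, 0.2049]
ee_rot: [[-0.885, 0.466, -0.0], [0.466, 0.885, 0.001], [0.001, 0.0, -1.0]]
wrist_force: [0.3, 0.7, -1.1]
gripper_width: 0.0181
grip_force: 79.1
```

```bash
cat > chk.py <<'E'
import sys
from h import *
o=arm.get_obs();im=arm.camera('wrist');cv2.imwrite(f'pics/{sys.argv[1]}.png',im)
print(o['ee_pos'],np.arctan2(*o['ee_rot'][[1,0],0])%6.283,o['wrist_force'],o['gripper_width'])
for n,q in(('r2a',[.5392,-.3828]),('r2b',[.5096,-.4452]),('r1a',[.5088,-.4679]),('r1b',[.4792,-.5303])): print(n,np.round(proj('wrist',q+[.058],o),1))
for b in blobs(im,(60,150,500,400),75,15,300):
    if b[2][0]<30 and b[2][1]<30: 
      w=at_z('wrist',b[0],.058,o)[:2]
      if .46<w[0]<.58 and -.56<w[1]<-.28: print(b,np.round(w,4))
E
python3 chk.py w19
```

```text
[ 0.4068293  -0.4528036   0.20492264] 2.6563346145140128 [ 0.32875066  0.74479777 -1.11262204] 0.018074337364406706
r2a [397.4 278.7]
r2b [330.2 281.6]
r1a [309.9 290.1]
r1b [243.2 292.6]
([344.2, 291.8], 39, [11, 13]) [ 0.5273 -0.4373]
([425.6, 291.3], 48, [9, 8]) [ 0.5672 -0.3618]
```

Request:
{"api": "servo_tool", "payload": {"plan": [[0,0,0,-0.005,0.03,0,1],[0,0,0,-0.005,0.04,0,1],[0,0,0,-0.005,0.04,0,1],[0,0,0,0,0.04,0,1],[0,0,0,0,0,0,1],[0,0,0,0,0,0,1],[0,0,0,0,0,0,1],[0,0,0,0,0,0,1],[0,0,0,0,0,0,1],[0,0,0,0,0,0,1]]}}

```text
time_s: 93.85
ee_pos: [0.3918, -0.3031, 0.2052]
ee_rot: [[-0.884, 0.467, -0.0], [0.467, 0.884, 0.0], [0.0, 0.0, -1.0]]
wrist_force: [-0.2, -0.9, -0.6]
gripper_width: 0.0183
grip_force: 79.1
```

```bash
python3 chk.py w20
```

```text
[ 0.39181011 -0.30313827  0.20515887] 2.6559104171152264 [-0.24833027 -0.93059505 -0.62596175] 0.018315977327462686
r2a [275.4 345.8]
r2b [213.2 347.7]
r1a [195.6 354.8]
r1b [135.3 356.1]
```

Request:
{"api": "servo_tool", "payload": {"plan": [[0,0,-0.161,-0.002,0.025,0,1],[0,0,-0.161,-0.002,0.025,0,1],[0,0,-0.161,-0.002,0.025,0,1],[0,0,-0.161,-0.002,0.025,0,1],[0,0,-0.161,-0.002,0.025,0,1],[0,0,-0.161,-0.002,0.025,0,1],[0,0,0,0,0.045,0,1],[0,0,0,0,0.045,0,1],[0,0,0,0,0.045,0,1],[0,0,0,0,0.045,0,1]]}}

```text
time_s: 95.15
ee_pos: [0.3799, 0.0285, 0.2056]
ee_rot: [[-0.119, 0.993, 0.001], [0.993, 0.119, 0.0], [-0.0, 0.001, -1.0]]
wrist_force: [0.4, -0.1, -1.1]
gripper_width: 0.0182
grip_force: 79.1
```

Request:
{"api": "servo_tool", "payload": {"plan": [[0,0,0,0,0.0345,0,1],[0,0,0,0,0.0345,0,1],[0,0,0,0.02,0,-0.03,1],[0,0,0,0.02,0,-0.03,1],[0,0,0,0.02,0,-0.03,1],[0,0,0,0.02,0,-0.03,1],[0,0,0,0,0,-0.02,1],[0,0,0,0,0,-0.02,1],[0,0,0,0,0,0,1],[0,0,0,0,0,0,1]]}}

```text
time_s: 96.4
ee_pos: [0.4604, 0.0961, 0.046]
ee_rot: [[-0.119, 0.993, 0.001], [0.993, 0.119, 0.0], [-0.0, 0.001, -1.0]]
wrist_force: [-0.2, 0.0, -1.0]
gripper_width: 0.0183
grip_force: 79.0
```

Lay it down, release, rise and go look at the jig.

Request:
{"api": "servo_tool", "payload": {"plan": [[0,0,0,0,0,-0.01,1],[0,0,0,0,0,-0.006,1],[0,0,0,0,0,-0.004,1],[0,0,0,0,0,0,1],[0,0,0,0,0,0,1],[0,0,0,0,0,0,-0.4],[0,0,0,0,0,0,-0.4],[0,0,0,0,0,0,-0.4],[0,0,0,0,0,0,-0.4],[0,0,0,0,0,0,-0.4]]}}

```text
time_s: 97.65
ee_pos: [0.4599, 0.0961, 0.0253]
ee_rot: [[-0.119, 0.993, 0.0], [0.993, 0.119, 0.0], [-0.0, 0.0, -1.0]]
wrist_force: [0.6, 1.2, 0.2]
gripper_width: 0.0596
grip_force: 0.0
```

Request:
{"api": "servo_tool", "payload": {"plan": [[0,0,0,0,0,0.01,-0.4],[0,0,0,0,0,0.03,-0.4],[0,0,0,0,0,0.05,-0.4],[0,0,0,0,0,0.05,-0.4],[0,0,0,0,0,0.05,-0.4],[0,0,0,0,0,0.02,-0.4],[0,0,0,0,0,0,-0.4],[0,0,0,0,0,0,-0.4],[0,0,0,0,0,0,-0.4],[0,0,0,0,0,0,-0.4]]}}

```text
time_s: 98.9
ee_pos: [0.4593, 0.0961, 0.2343]
ee_rot: [[-0.119, 0.993, -0.002], [0.993, 0.119, -0.0], [0.0, -0.002, -1.0]]
wrist_force: [0.5, -1.2, 0.9]
gripper_width: 0.0601
grip_force: 0.0
```

Run:
```python
from h import *
o=arm.get_obs();im=arm.camera('wrist');cv2.imwrite('pics/w21.png',im)
print(o['ee_pos'],np.arctan2(*o['ee_rot'][[1,0],0]))
r,st,P=spanner(im,o,.010);print(r,st)
```

```text
[0.45930681 0.09605224 0.23427208] 1.6902632280799947
((460.5917663574219, 96.37725067138672), (18.9293270111084, 71.90606689453125), 6.846640110015869) [ 270  155   18   65 1063]
```

Request:
{"api": "servo_tool", "payload": {"plan": [[0,0,0,-0.026,-0.03,0,-0.4],[0,0,0,-0.026,-0.03,0,-0.4],[0,0,0,-0.026,-0.03,0,-0.4],[0,0,0,0,-0.05,0,-0.4],[0,0,0,0,-0.05,0,-0.4],[0,0,0,0,-0.05,0,-0.4],[0,0,0.15,0,-0.05,0,-0.4],[0,0,0.15,0.02,-0.03,0,-0.4],[0,0,0.15,0.02,-0.03,0,-0.4],[0,0,0.15,0.02,-0.03,0,-0.4]]}}

```text
time_s: 100.2
ee_pos: [0.4422, -0.285, 0.2349]
ee_rot: [[-0.662, 0.749, -0.0], [0.749, 0.662, 0.001], [0.001, 0.0, -1.0]]
wrist_force: [-0.2, 0.1, 1.4]
gripper_width: 0.0596
grip_force: 0.0
```

Request:
{"api": "servo_tool", "payload": {"plan": [[0,0,0.15,0.02,-0.03,0,-0.4],[0,0,0.15,0.02,-0.03,0,-0.4],[0,0,0.15,0.02,-0.03,0,-0.4],[0,0,0.05,0,-0.03,0,-0.4],[0,0,0,0,0,0,-0.4],[0,0,0,0,0,0,-0.4],[0,0,0,0,0,0,-0.4],[0,0,0,0,0,0,-0.4],[0,0,0,0,0,0,-0.4],[0,0,0,0,0,0,-0.4]]}}

```text
time_s: 101.45
ee_pos: [0.5019, -0.4037, 0.2355]
ee_rot: [[-0.939, 0.344, 0.0], [0.344, 0.939, -0.0], [-0.0, -0.0, -1.0]]
wrist_force: [0.5, -0.3, 0.6]
gripper_width: 0.06
grip_force: 0.0
```

```bash
python3 chk.py w22
python3 - <<'E'
from h import *
o=arm.get_obs();im=cv2.imread('pics/w22.png')
for c,s in(('green',[.494,-.499]),('blue',[.5244,-.414])):
  u,v=proj('wrist',s+[.108],o).astype(int)
  q,e,st=cap(im,o,.108,c,(u-40,v-40,u+40,v+40));print(c,q,st,index(im,o,.108,q[0]/1000,q[1]/1000)[0])
u,v=proj('wrist',[.51,-.456,.06],o).astype(int);y0=max(0,v-75);x0=max(0,u-110)
cv2.imwrite('pics/w22c.png',cv2.resize(im[y0:y0+150,x0:x0+220],None,fx=3.6,fy=3.6,interpolation=cv2.INTER_CUBIC))
E
```

```text
[ 0.50194831 -0.40372784  0.23554105] 2.790502794391342 [ 0.50262467 -0.29205314  0.6499071 ] 0.059986138544239426
r2a [307.6 216.7]
r2b [242.5 211. ]
r1a [222.4 217.4]
r1b [157.5 211.7]
([171.0, 201.4], 66, [13, 19]) [ 0.474  -0.5117]
([200.4, 197.6], 16, [15, 8]) [ 0.4809 -0.4809]
([157.2, 211.6], 62, [10, 9]) [ 0.479  -0.5305]
([177.7, 209.5], 19, [14, 3]) [ 0.4845 -0.5089]
([173.8, 225.4], 54, [19, 10]) [ 0.4991 -0.5206]
([352.6, 228.2], 18, [8, 3]) [ 0.5682 -0.3415]
([173.7, 232.4], 32, [8, 8]) [ 0.5064 -0.5242]
green [ 492.7 -497.8   19.8] [155 209  43  41 920] -0.3679278764760626
blue [ 526.2 -414.3   19.4] [255 213  41  39 902] -0.37052977979518825
```

View pics/w22c.png

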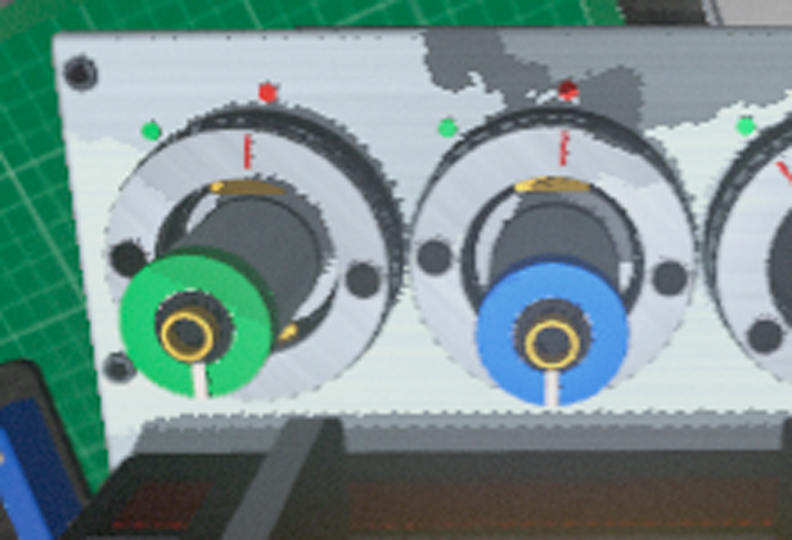

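Run:
```python
from h import *
t=arm.camera('top');h=cv2.cvtColor(t,cv2.COLOR_BGR2HSV)
m=(((h[...,0]<8)|(h[...,0]>172))&(h[...,1]>130)&(h[...,2]>80)).astype(np.uint8)
n,l,s,c=cv2.connectedComponentsWithStats(m)
for i in range(1,n):
    if s[i,4]>20: print(s[i].tolist(),np.round(at_z('top',c[i],.036),3)[:2],np.round(at_z('top',c[i],.076),3)[:2])
u,v=proj('top',[.46,.22,.03]).astype(int)
cv2.imwrite('pics/tend.png',cv2.resize(t[v-60:v+60,u-90:u+90],None,fx=4.4,fy=4.4,interpolation=cv2.INTER_CUBIC))
```

```text
[378, 51, 9, 5, 36] [ 1.087 -0.375] [ 1.065 -0.364]
[261, 82, 7, 5, 29] [0.979 0.081] [0.96  0.079]
[519, 149, 12, 7, 55] [ 0.682 -0.873] [ 0.672 -0.848]
[255, 218, 18, 7, 95] [0.458 0.094] [0.454 0.092]
[171, 220, 11, 9, 60] [0.456 0.415] [0.453 0.403]
```

View pics/tend.png

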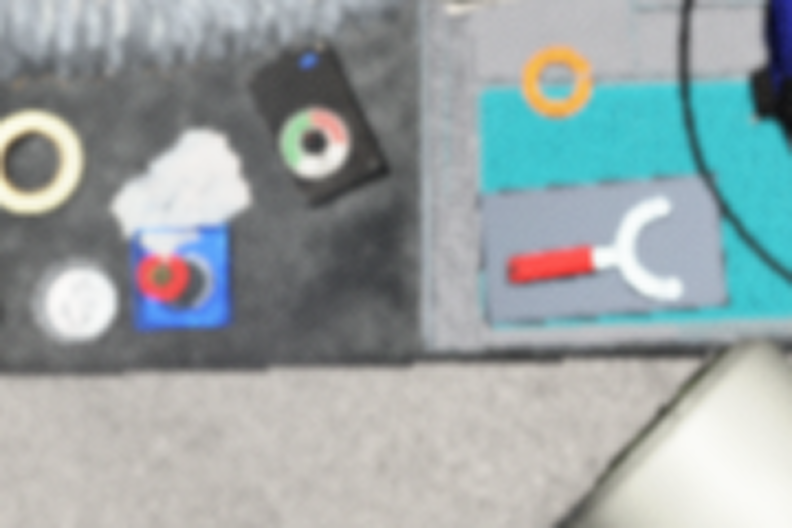

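```bash
python3 -c "
from workcell import arm
print(arm.sign_off())"
```

```text
the job is handed in; nothing more can be done
None
```

I finished and handed in the job, but the hand-in returned no verdict: the red module stands in the blue tray, green and blue are locked in stations 1 and 2 facing the reader (orange was absent), the spanner lies on its pad, and nothing else was disturbed.

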